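# Ready the surface analyser: unlock the stage and bring in the loaded specimen tray

### The job

Get the surface analyser ready for its next run: turn the red transport lock on the sample stage anticlockwise to its stop, lift it out and lay it in the white dish, and put every specimen block flat into a pocket of its own in the blue tray while the tray stands on the bench. Then carry the loaded tray by its handle, keeping it level, to the stage, set it down flat inside the four corner stops, and last of all push the lamp lever right over to on. Leave the bottle, the beaker and the screwdriver where they are.

Things in the scene. Friction and masses are not known exactly. Their poses are not given: they have to be found in the camera images.
- stage: Sample stage: aluminium plate 184 (x) by 160 (y) mm on two black feet, fixed to the bench, flat top 50 mm high. Origin: centre of its underside, z up. Keyhole slot in its middle: 46 mm along the stage's x, 13 mm wide, with a 24 mm square opening at the centre; red lines prolong the slot along x.
- stage_top (a point): Centre of the stage's top face, 50 mm above its origin; axes as the stage's. Four dark corner stops, 6 mm high and 6 mm thick, leave a space of 152 (x) by 126 (y) mm around it for the tray; the lock stands in the middle of it, so the tray cannot go down until the lock is out.
- lock: Red transport lock, 90 g, loose, seated in the stage's slot. Origin: on its axis, at the underside of its round flange (40 mm across, 5 mm thick), which rests on the plate; z up. Below, a 20 mm shaft carries a cross bar 40 mm long along the lock's x, 9 mm wide, 12 to 20 mm below the origin, caught under the 10 mm plate. It may end in any pose in the dish.
- lock_grip (a point): Centre of the lock's red grip bar, 16 mm above the lock's origin. Bar: 44 mm along the lock's x, 14 mm thick along y, 22 mm tall. It starts with x 0.8 to 1.3 rad clockwise (from above) of the stage's x; turned anticlockwise, freely, it meets a stop within 0.06 rad of the stage's x, and there lifts straight out (clear after 22 mm). About 2 mm play.
- dish: White plastic open dish, 100 (x) by 120 (y) mm, walls 22 mm high and 4 mm thick, fixed to the bench. Origin: centre of its underside, z up.
- tray: Blue carrier tray, loose, 320 g empty, 142 (x) by 116 (y) mm. Origin: centre of its underside, z up. Floor 4 mm thick; rim and pocket walls 4 mm thick, up to 14 mm. Four pockets 34 (x) by 52 (y) mm. It fits the stage with its x along the stage's x, either way round.
- tray_handle (a point): Centre of the tray's bail handle, 67 mm above the tray's origin; axes as the tray's. A white bar 76 mm long along y, 12 mm thick along x, 14 mm tall (60 to 74 mm above the underside), on two 8 mm posts at y = -34 and +34 mm.
- pocket0 (a point): Centre of the floor of a tray pocket, at x = -50, y = -28 mm in the tray's frame, 4 mm above the tray's underside; axes as the tray's.
- pocket1 (a point): Centre of the floor of a tray pocket, at x = 50, y = -28 mm in the tray's frame, 4 mm above the tray's underside; axes as the tray's.
- pocket2 (a point): Centre of the floor of a tray pocket, at x = -50, y = 28 mm in the tray's frame, 4 mm above the tray's underside; axes as the tray's.
- pocket3 (a point): Centre of the floor of a tray pocket, at x = 50, y = 28 mm in the tray's frame, 4 mm above the tray's underside; axes as the tray's.
- block0: Specimen block, pale ceramic with a grey coated top, 40 (x) by 22 (y) by 26 (z) mm, 40 to 85 g, loose on the bench. Origin: centre of its underside, z up. It fits a pocket with its x along the tray's y, either way round. Only 2 to 4 of the blocks are present in a run.
- block1: Specimen block, pale ceramic with a copper coated top, 40 (x) by 22 (y) by 26 (z) mm, 40 to 85 g, loose on the bench. Origin: centre of its underside, z up. It fits a pocket with its x along the tray's y, either way round. Only 2 to 4 of the blocks are present in a run.
- block2: Specimen block, pale ceramic with a green coated top, 40 (x) by 22 (y) by 26 (z) mm, 40 to 85 g, loose on the bench. Origin: centre of its underside, z up. It fits a pocket with its x along the tray's y, either way round. Only 2 to 4 of the blocks are present in a run.
- block3: Specimen block, pale ceramic with a brass coated top, 40 (x) by 22 (y) by 26 (z) mm, 40 to 85 g, loose on the bench. Origin: centre of its underside, z up. It fits a pocket with its x along the tray's y, either way round. Only 2 to 4 of the blocks are present in a run.
- lamp (a joint): The lamp lever's angle: 0 to 0.1 rad at the start (off, leaning to its base's -x, roughly towards the robot), 1.0 at the far stop (on, leaning to its base's +x). It swings away from the robot, stays where it is left and needs about 1 N at the ball.
- lamp_base: Grey block of the lamp lever, fixed to the bench, 70 (x) by 50 (y) by 25 mm, with a steel pivot 35 mm high at its top. Origin: centre of its underside, z up. The lever pivots about its y axis 22 mm above the origin and swings towards its +x.
- lamp_tip (a point): Centre of the blue 26 mm ball at the end of the lamp lever, 60 mm from the pivot (75 mm above the bench at either end of its travel, 82 mm in the middle); the rod below the ball is 10 mm thick.
- bottle: Bystander: white plastic bottle, 52 mm across, 130 mm tall, red cap. Origin: centre of its underside.
- beaker: Bystander: glass beaker, 60 mm across, 70 mm tall. Origin: centre of its underside.
- driver: Bystander: screwdriver, 150 mm long, lying on the bench beyond the dish and the lever.
There are look-alikes about, which are no part of the job. What is shaped like the lamp_base but green is not meant.

How it is judged:
By the outcome, as a careful person would: the job done as asked, in the order asked, and still so for the second after the job is handed in, with the robot touching nothing.
Of block0, block1, block2, block3 only 2 to 4 are there at a start; the rules pass over those that are not, and their reading is None.
At some moment in a run one of block0, block1, block2, block3, tray may be knocked a few centimetres aside while the robot is not near it.
It also fails if it takes over 210 s, if anything falls off the work surface, if the arm or the gripper's body presses on something with over 40 N, if the wrist force passes 120 N, or if a joint passes its speed limit or range.

### The arm

A 6-joint arm with a two-finger parallel gripper is mounted at the origin on the work surface. World frame = base frame: x ahead of the robot, y to its left, z up, the work surface at z = 0. Lengths are in mm, angles in rad, forces in N, time in s.
With the tool pointing down it reaches from about 300 to 825 mm from the base axis. Payload 5.4 kg.
Tool frame: the origin (TCP) lies midway between the tips of the shut fingers; the grasp point (between the pads) lies 19 mm behind it; x points along the fingers, z is the direction in which the jaws open and shut, and the axes are right-handed (so a half turn about x gives the same grasp; the last joint's range is limited). The gripper opens to 92 mm and grips with 3 to 60 N. Pads are 20 mm wide; open, the fingers measure 128 mm over their backs; the gripper's body (75 mm by 189 mm) begins 69 mm behind the grasp point.
Start: joints at [-1.412, 0.158, 1.597, -0, 1.386, -0.21], TCP at [207.261, -536.329, 214.601] pointing down, gripper open.
Joint ranges: [-2.91, 2.91], [-0.94, 2.29], [0.18, 2.7], [-1.29, 4.43], [0.17, 2.64], [-3, 3]. Speed limits (rad/s): [2.57, 2.57, 3.14, 3.14, 3.14, 3.14].

### API

Orientations are given as a rotation vector (axis times angle).
In Python, from rig import r gives the robot as it stands.
- The arm moves only by the tool step_arm, never from a script. Its argument "rows" is a list of rows, each a list of 3 entries, a list of its own where there are three numbers: the shift along the tool's x, y, z normalised to -1 to 1, where 1 is 0.4 m, then the turn, a rotation vector about the tool's x, y, z normalised to -1 to 1, where 1 is 2 pi rad, then the opening, from 0 (shut) to 1 (fully open). In form: [[[dx, dy, dz], [rx, ry, rz], grip], ...]. A call has 1 to 20 rows; each row is the pose to reach, as a shift and turn from the pose commanded when the call began, along the tool's axes at that moment, turning the shorter way round; what a row does not reach only later rows make up. A row lasts 1/12 s, in which the tool goes at most 41.7 mm and 7.16 degrees, less where a joint would pass 70% of its speed; a pose out of reach is approached as far as the arm can. A call with a number of a shift or a turn outside -1 to 1 is refused whole. A call with a gripper value outside its range is refused whole. The fingers move at their own pace and stop on an object; the grip force is fixed at half the most. Time passes only in rows, so rows that repeat a pose let the fingers close. It gives the time, the measured TCP pose, the force and the opening at its end, in the units of the state.
- r.read_state(): the state, without advancing time (a new reading comes with each control period).
- r.camera(name): name is "scene" or "top" or "wrist"; returns a dict with "frame" (480x640x3 uint8, red, green, blue), "mtx" (3x3 intrinsics, pixels), "world_to_cam" (4x4, takes a point from world to camera coordinates). Camera axes: x right, y up, looking along -z (the intrinsics and any distortion apply to the point x, -y, -z); pixel columns grow to the right and rows downward; lengths in mm; the calibration is good to about 2 mm. A picture is of the moment at which its call begins. There is no depth.
- r.job_done(): hands the job in, once; it reports no verdict.
The state is a dict: "clock": time; "qpos": joint angles; "dq": joint speeds; "joint_torque": joint torques, N m; "tool_pos": TCP position; "tool_rot": TCP orientation; "wrist_force": force on the tool from outside, world axes, zero at the start; "torque": the same for the moment, N m; "gripper_width": finger opening in mm.
Only numpy, scipy, OpenCV 4.12 (cv2) and the standard library are available. Lean on these libraries where they do the work, as an engineer would, in place of code of your own. Each camera call takes 0.05 s, during which the arm holds its last target.

## Working session

There is one attempt and no reset: what is moved stays moved. The work goes in short steps, Python scripts to look and compute and a tool call to move; the robot and the scene stay as the last step left them, time stands still between calls to the robot, and variables do not carry over. Pictures are saved under pics/ and viewed, and the job is handed in when it is done.

Besides the shell and the picture viewer there is one more tool, called after "Request:" by a JSON object that holds its "api" and its "payload". step_arm: Moves the arm, as the interface text tells. Scaled input: -1 to 1 covers 0.4 m each way for a shift and 2 pi rad each way for a turn. Its arguments: {"type":"object","properties":{"rows":{"type":"array","items":{"type":"array"}}},"required":["rows"]}

```bash
ls; mkdir -p pics
python3 - <<'E'
from rig import r
import cv2,numpy as np
print(r.read_state())
for n in ["scene","top","wrist"]:
    c=r.camera(n); cv2.imwrite(f"pics/{n}0.png",c["frame"][:,:,::-1]); print(n,c["mtx"].round(2).tolist(),c["world_to_cam"].round(3).tolist(),[k for k in c])
E
```

```text
pics
{'clock': 0.0, 'qpos': array([-1.41212634e+00,  1.59049545e-01,  1.59824021e+00,  6.13793858e-06,
        1.38619709e+00, -2.10117416e-01]), 'dq': array([ 0.00021442,  0.00126368, -0.00017811,  0.00133745,  0.00021206,
       -0.00044887]), 'joint_torque': array([ 1.83925517e-04, -3.85570872e+01, -3.22106910e+01,  7.01299170e-02,
        3.78637214e-02, -1.67081357e-04]), 'tool_pos': array([ 207.14929281, -535.71203304,  213.61465513]), 'tool_rot': array([ 0.93470654,  1.36272924, -0.93243225]), 'wrist_force': array([ 0.93609548,  0.16369191, -0.1886312 ]), 'torque': array([-0.05077362,  0.00466152, -0.00834092]), 'gripper_width': 91.86289364124717}
scene [[578.85, 0.0, 312.67], [0.0, 578.85, 241.82], [0.0, 0.0, 1.0]] [[-0.784, 0.621, -0.016, 459.022], [-0.512, -0.632, 0.582, 243.697], [0.351, 0.464, 0.813, -1358.504], [0.0, 0.0, 0.0, 1.0]] ['frame', 'mtx', 'world_to_cam']
top [[545.13, 0.0, 317.6], [0.0, 545.13, 239.37], [0.0, 0.0, 1.0]] [[-0.075, -0.997, 0.007, 23.437], [0.977, -0.072, 0.201, -589.516], [-0.199, 0.022, 0.98, -972.45], [0.0, 0.0, 0.0, 1.0]] ['frame', 'mtx', 'world_to_cam']
wrist [[331.01, 0.0, 319.21], [0.0, 331.01, 239.53], [0.0, 0.0, 1.0]] [[0.361, -0.932, -0.002, -574.692], [0.893, 0.347, -0.288, 33.419], [0.27, 0.102, 0.958, -391.682], [0.0, 0.0, 0.0, 1.0]] ['frame', 'mtx', 'world_to_cam']
```

View pics/top0.png

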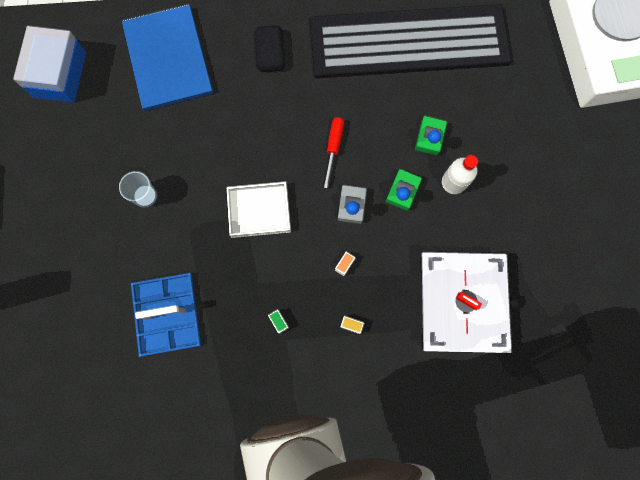

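View pics/scene0.png

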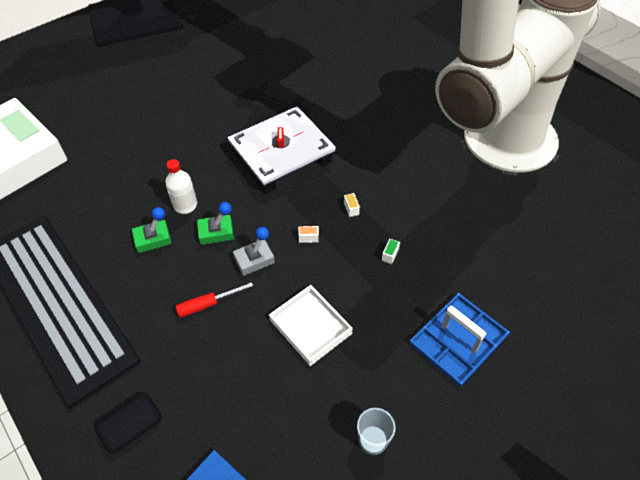

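View pics/wrist0.png

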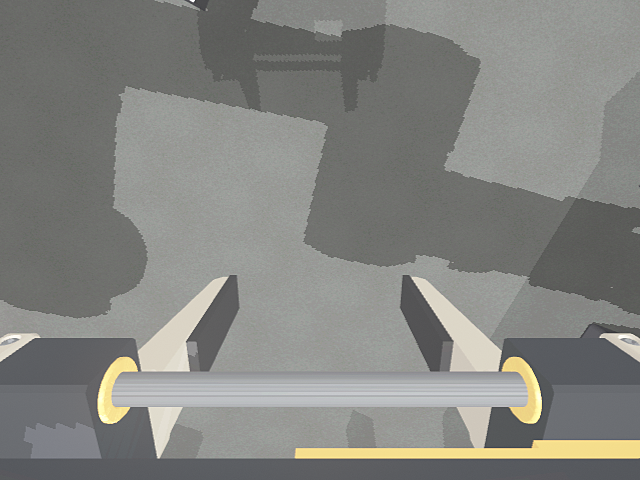

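The top view shows three blocks: copper (345,263), green (278,321) and brass (352,325), with no grey one visible.

- **Lamp candidates:** grey base (352,204), green bases (404,190) and (431,135). The grey one is meant.
- **Tray candidates:** the handled blue tray (165,314), a blue book (168,57) and a blue box (50,62). The handled tray is meant.
- **Other targets:** dish (259,209), and stage with lock (466,301).

Next I measure.

```bash
cat > h.py <<'E'
from rig import r
import cv2,numpy as np
from scipy.spatial.transform import Rotation as R
def cam(n): return r.camera(n)
def proj(c,P):
    P=np.atleast_2d(P).astype(float); q=(c["world_to_cam"][:3,:3]@P.T).T+c["world_to_cam"][:3,3]
    q=q*[1,-1,-1]; u=(c["mtx"]@q.T).T; return u[:,:2]/u[:,2:]
def unproj(c,uv,z):
    uv=np.atleast_2d(uv).astype(float)
    d=(np.linalg.inv(c["mtx"])@np.c_[uv,np.ones(len(uv))].T).T*[1,-1,-1]
    Rm=c["world_to_cam"][:3,:3];t=c["world_to_cam"][:3,3]
    o=-Rm.T@t; d=d@Rm
    return o+d*((z-o[2])/d[:,2])[:,None]
def mask(f,name):
    hsv=cv2.cvtColor(f,cv2.COLOR_RGB2HSV);H,S,V=[hsv[...,i].astype(int) for i in range(3)]
    m={"red":((H<6)|(H>174))&(S>150)&(V>90),"green":(H>50)&(H<85)&(S>120)&(V>60),
       "copper":(H>=6)&(H<17)&(S>110)&(V>120),"brass":(H>=18)&(H<30)&(S>110)&(V>120),
       "blue":(H>95)&(H<125)&(S>120)&(V>50),"white":(S<50)&(V>150)}[name]
    return m.astype(np.uint8)
def comps(m,amin=20):
    n,l,s,ce=cv2.connectedComponentsWithStats(m)
    return [(s[i],ce[i],(l==i).astype(np.uint8)) for i in range(1,n) if s[i][4]>=amin]
def rect(c,m,z,scale=4):
    # min-area rect of mask unprojected to height z
    cn,_=cv2.findContours(m,cv2.RETR_EXTERNAL,cv2.CHAIN_APPROX_NONE)
    cn=np.vstack(cn)[:,0,:].astype(float)
    pts=np.vstack([cn+[dx,dy] for dx in(-.5,.5) for dy in(-.5,.5)]) if False else cn
    w=unproj(c,pts,z)[:,:2].astype(np.float32)
    (cx,cy),(a,b),ang=cv2.minAreaRect(w)
    if a<b: a,b=b,a; ang+=90
    ang=(np.deg2rad(ang)+np.pi/2)%np.pi-np.pi/2
    return np.array([cx,cy]),(a,b),ang
def local(shift_world,dR=None):
    s=r.read_state(); Rt=R.from_rotvec(s["tool_rot"]); return Rt.inv().apply(shift_world)
E
python3 - <<'E'
from h import *
for n in ["top","scene"]:
    c=cam(n)
    for name,z in [("copper",26),("brass",26),("green",26),("red",77)]:
        for s,ce,m in comps(mask(c["frame"],name),25):
            p,sz,a=rect(c,m,z); print(n,name,s[:2],ce.round(1),s[4],p.round(1),np.round(sz,1),round(a,3))
c=cam("top")
f=c["frame"]
cr=lambda x,y,w,h,k:cv2.resize(f[y:y+h,x:x+w],None,fx=k,fy=k,interpolation=cv2.INTER_CUBIC)
cv2.imwrite("pics/t_stage.png",cr(400,235,130,130,6)[:600,:,::-1])
cv2.imwrite("pics/t_tray.png",cr(115,260,100,100,6)[:,:,::-1])
cv2.imwrite("pics/t_mid.png",cr(215,100,240,150,3)[:,:,::-1])
E
```

```text
top copper [337 254] [344.8 262.4] 148 [547.2 -70.6] [34.4 16.4] -0.645
top brass [343 317] [352.1 324.3] 166 [427.7 -74. ] [34.1 17. ] 1.155
top green [415 116] [430.1 135.4] 697 [ 796.2 -267.6] [78.8 52.5] -0.33
top green [386 169] [403.4 189.1] 677 [ 685.6 -200.2] [76.6 50.8] -0.479
top green [270 312] [277.6 320.8] 157 [444.8  66.3] [33.8 16.2] 0.467
top red [327 117] [335.  135.1] 438 [789.1 -69.4] [76.9 24. ] -0.265
top red [463 155] [470.2 161.8] 170 [ 716.4 -323.8] [30.1 24.7] -0.912
top red [456 292] [468.  300.6] 182 [ 452.4 -286.2] [44.6 17.6] 0.943
scene copper [300 227] [307.2 230. ] 94 [543.8 -69.5] [30.8 15.2] -0.682
scene brass [346 194] [351.4 200.3] 96 [423.4 -72.5] [34.8 15.9] 1.159
scene green [197 214] [214.9 230.7] 727 [ 689.2 -191.1] [71.3 67.7] -0.476
scene green [132 220] [151.1 237.4] 750 [ 799.9 -258.7] [71.4 68.3] -0.337
scene green [385 240] [390.9 246.9] 110 [440.5  67.7] [34.2 15.3] 0.442
scene red [277 128] [280.1 138.7] 87 [ 456.5 -276. ] [56.1 13.2] 0.936
scene red [166 159] [172.8 165.5] 156 [ 681.4 -350.7] [39.7 26.6] 1.316
scene red [175 292] [195.5 304.4] 562 [820.5 -34.2] [71.2 29.4] -0.263
```

View pics/t_stage.png

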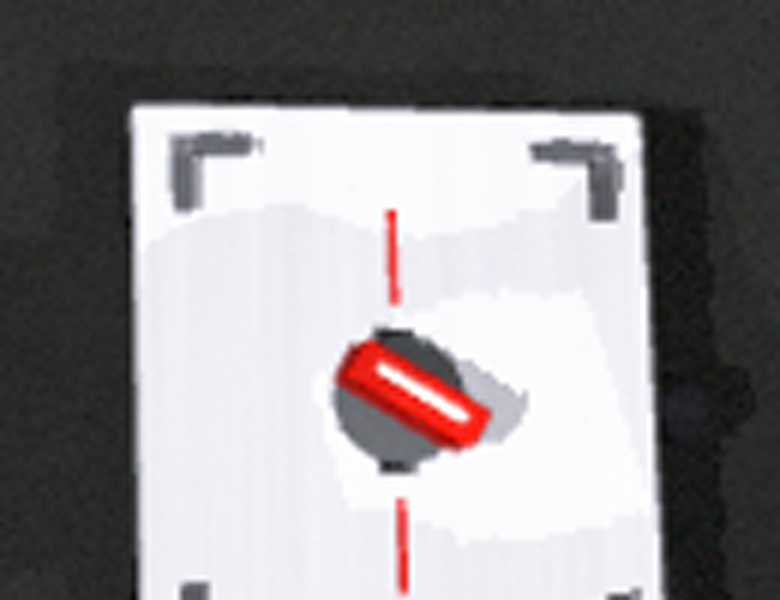

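View pics/t_tray.png

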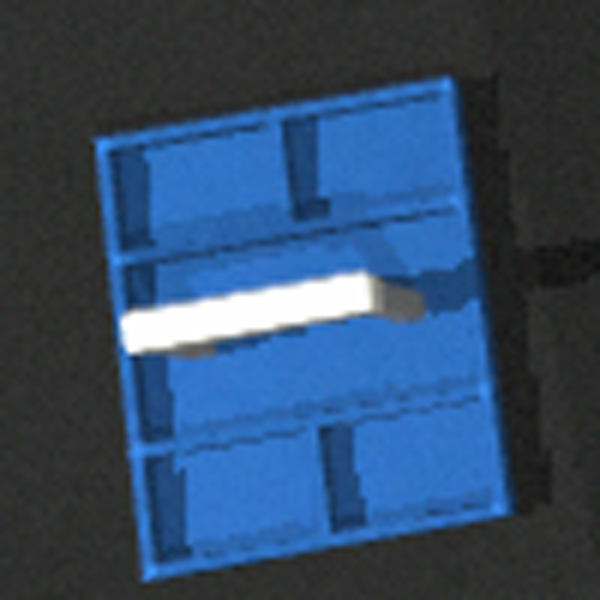

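View pics/t_mid.png

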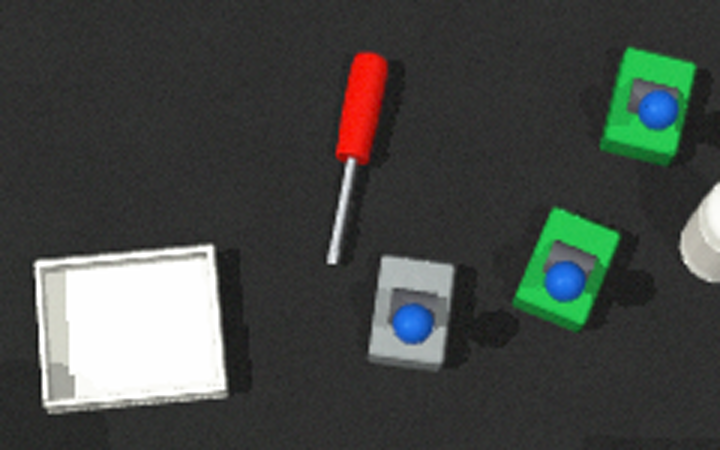

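The crops confirm the choices: the keyed red lock on the stage (red lines along x), the handled blue tray, and the grey lever base left of the green look-alikes. Now the scene crops, for a two-view fit.

Run:
```python
from h import *
c=cam("scene");f=c["frame"]
cr=lambda x,y,w,h,k:cv2.resize(f[y:y+h,x:x+w],None,fx=k,fy=k,interpolation=cv2.INTER_CUBIC)
a=cr(220,100,120,90,6.0);cv2.imwrite("pics/s_stage.png",a[:,:,::-1])
cv2.imwrite("pics/s_tray.png",cr(405,285,110,100,6)[:,:,::-1])
cv2.imwrite("pics/s_mid.png",cr(225,190,130,100,6)[:,:,::-1])
cv2.imwrite("pics/s_dish.png",cr(260,280,100,90,6)[:,:,::-1])
c=cam("top");f=c["frame"]
cv2.imwrite("pics/t_stage2.png",cr(415,245,105,115,5)[:,:,::-1])
cv2.imwrite("pics/t_lamp.png",cr(325,170,60,60,8)[:,:,::-1])
```

```text
(no output)
```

View pics/s_stage.png

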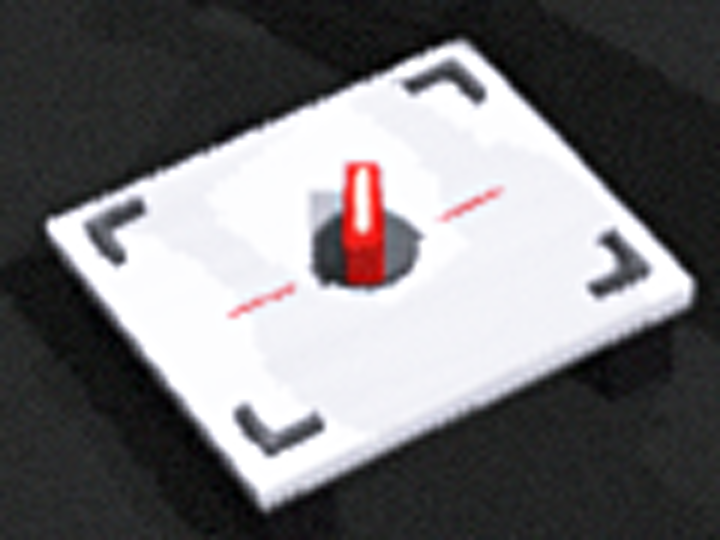

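View pics/s_tray.png

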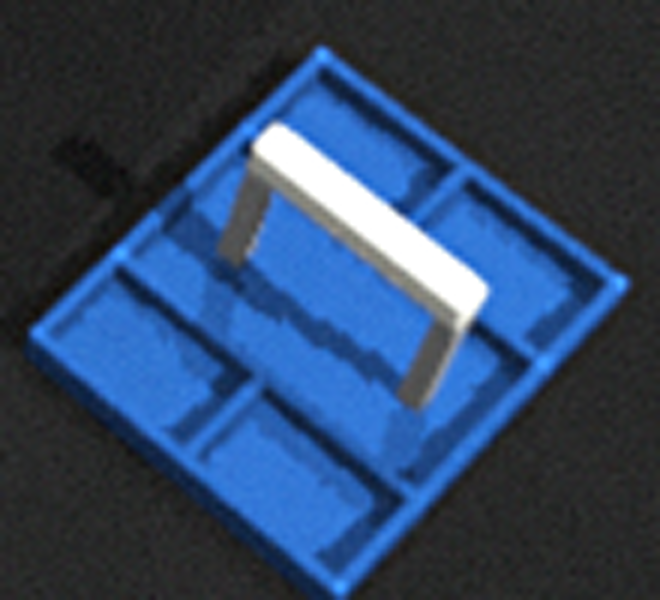

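View pics/s_mid.png

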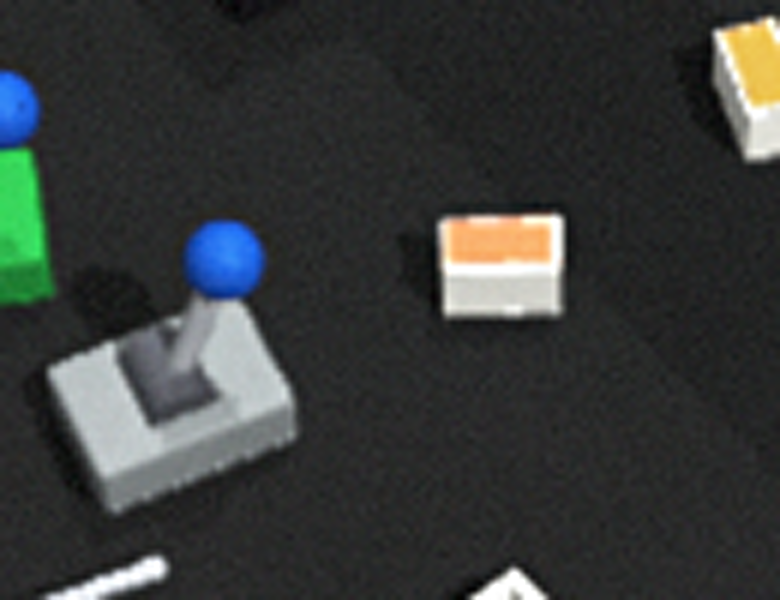

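View pics/t_stage2.png

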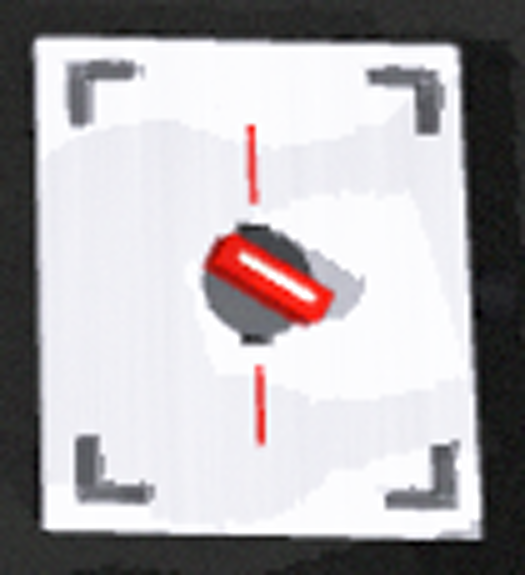

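View pics/t_lamp.png

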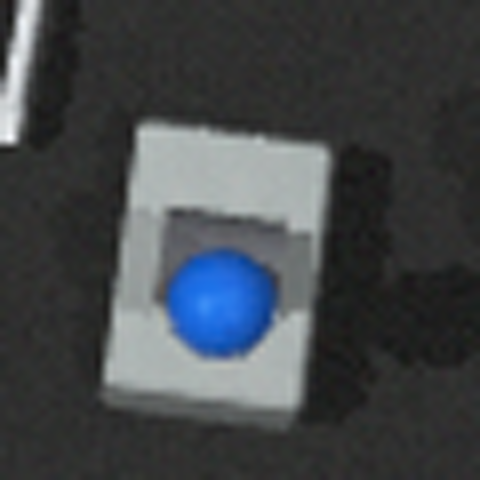

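View pics/s_dish.png

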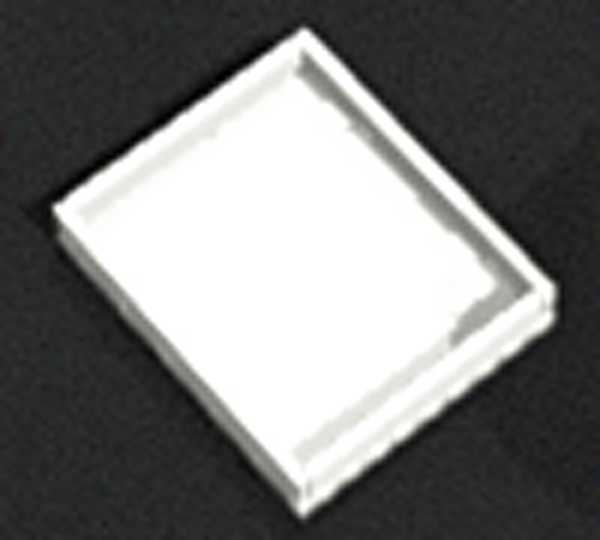

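```bash
cat > fit.py <<'E'
from h import *
from scipy.optimize import least_squares
T=cam("top");S=cam("scene")
def px(p,k,o): return (np.array(p,float)+.5)/k-.5+np.array(o)
def fit(name,obs,x0):
    # obs: list (cam, pts3 local, pix)
    def res(p,ob):
        Rm=np.array([[np.cos(p[2]),-np.sin(p[2]),0],[np.sin(p[2]),np.cos(p[2]),0],[0,0,1]])
        return np.concatenate([(proj(c,P@Rm.T+[p[0],p[1],0])-u).ravel() for c,P,u in ob])
    for lab,ob in [("both",obs),("top",[o for o in obs if o[0] is T]),("scene",[o for o in obs if o[0] is S])]:
        s=least_squares(res,x0,args=(ob,),loss="soft_l1"); print(name,lab,s.x[:2].round(1),round(s.x[2],4),"rms px",np.sqrt(np.mean(res(s.x,ob)**2)).round(2))
def C(x,y,z,order): return np.array([[sx*x/2,sy*y/2,z] for sx,sy in order],float)
top=[(1,1),(1,-1),(-1,-1),(-1,1)]; sc=[(-1,-1),(-1,1),(1,1),(1,-1)] # sc: top,right,bottom,left
c0=np.array([[0,0,50.]])
if __name__=="__main__":
    fit("stage",[(T,np.vstack([c0,C(184,160,50,top)[1:3]]),px([(257,285),(458,47),(483,538)],5,(415,245))),
             (S,np.vstack([c0,C(184,160,50,sc)]),px([(366,253.5),(462,40),(693,278),(262,488),(48,222)],6,(220,100)))],[450,-290,0])
    h=np.array([[0,0,74.]])
    fit("tray",[(T,np.vstack([h,C(142,116,14,top)]),px([(246,312),(95,138),(452,79),(508,513),(147,576)],6,(115,260))),
            (S,np.vstack([h,C(142,116,14,sc)]),px([(370,220),(320,48),(628,283),(340,585),(32,335)],6,(405,285)))],[450,270,0])
    fit("lampbase",[(T,C(70,50,25,top),px([(137,122),(331,148),(298,409),(104,390)],8,(325,170))),
            (S,C(70,50,25,sc)[1:],px([(295,400),(108,485),(48,372)],6,(225,190)))],[650,-80,0])
    fit("dish",[(T,C(100,120,22,top),px([(35,262),(213,245),(226,390),(43,404)],3,(215,100))),
            (S,C(100,120,22,sc),px([(303,28),(555,288),(303,487),(53,210)],6,(260,280)))],[650,100,0])
    print("ball",unproj(T,px([(221,303)],8,(325,170)),75).round(1),unproj(S,px([(224,259)],6,(225,190)),75).round(1))
    print("lines yaw top",[np.arctan2(*(a:=unproj(T,px(q,5,(415,245)),50),(a[0]-a[1]))[1][[1,0]]) for q in ([(252,127),(262,443)],)])
E
python3 fit.py
```

```text
stage both [ 450.1 -287.5] -0.0861 rms px 0.81
stage top [ 452.9 -288.7] -0.0935 rms px 0.14
stage scene [ 448.4 -286.8] -0.0928 rms px 0.25
tray both [474.1 284.1] 0.1003 rms px 1.05
tray top [475.5 282.6] 0.1001 rms px 0.32
tray scene [472.2 285.6] 0.1016 rms px 0.71
lampbase both [664.7 -93.3] -0.1918 rms px 0.84
lampbase top [665.4 -94.5] -0.2033 rms px 0.42
lampbase scene [663.1 -91. ] -0.1875 rms px 0.46
dish both [668.2  93.7] 0.0229 rms px 0.78
dish top [669.7  92.3] 0.0162 rms px 0.36
dish scene [666.9  95. ] 0.0266 rms px 0.13
ball [[643.  -89.9  75. ]] [[637.7 -90.1  75. ]]
lines yaw top [np.float64(-0.09808877405621066)]
```

```bash
cat >> h.py <<'E'
def Rdown(phi):
    z=np.array([np.cos(phi),np.sin(phi),0]);x=np.array([0,0,-1.]);y=np.cross(z,x)
    return R.from_matrix(np.c_[x,y,z])
def info():
    s=r.read_state(); Rt=R.from_rotvec(s["tool_rot"]);M=Rt.as_matrix()
    print("t",round(s["clock"],2),"pos",s["tool_pos"].round(1),"phi",round(np.arctan2(M[1,2],M[0,2]),4),"xaxis",M[:,0].round(4),"q",s["qpos"].round(2),"F",s["wrist_force"].round(1),"T",s["torque"].round(2),"w",round(s["gripper_width"],1))
def to(*targets):
    """targets (x,y,z,phi): prints normalised rows from the measured pose"""
    s=r.read_state(); Rt=R.from_rotvec(s["tool_rot"]);p=s["tool_pos"]
    for x,y,z,phi in targets:
        d=Rt.inv().apply(np.array([x,y,z])-p)/400; w=(Rt.inv()*Rdown(phi)).as_rotvec()/(2*np.pi)
        print("row",d.round(4).tolist(),w.round(4).tolist(),"dist",round(np.linalg.norm(d)*400),"deg",round(np.linalg.norm(w)*360,1))
E
python3 - <<'E'
from h import *
info()
to((430,-288,240,-0.628),(430,-288,240,2.514),(430,-288,240,0))
s=r.read_state();W=cam("wrist")["world_to_cam"];C=-W[:3,:3].T@W[:3,3]
Rt=R.from_rotvec(s["tool_rot"]);print("cam in tool",Rt.inv().apply(C-s["tool_pos"]).round(1),"view dir tool",Rt.inv().apply(-W[2,:3]).round(3))
E
```

```text
t 0.5 pos [ 207.2 -536.3  214.6] phi -1.202 xaxis [-0.  0. -1.] q [-1.41  0.16  1.6   0.    1.39 -0.21] F [-0.5 -0.4  0.1] T [-0.   -0.02 -0.01] w 91.8
row [-0.0636, 0.7433, -0.3783] [-0.0914, -0.0, -0.0] dist 335 deg 32.9
row [-0.0636, 0.7433, -0.3783] [0.4086, -0.0, 0.0] dist 335 deg 147.1
row [-0.0636, 0.7433, -0.3783] [-0.1913, -0.0, -0.0] dist 335 deg 68.9
cam in tool [-169.5   81.4    0.8] view dir tool [ 0.957 -0.289 -0.001]
```

Request:
{"api": "step_arm", "payload": {"rows": [[[-0.0636,0.7433,-0.3783],[-0.0914,0,0],1],[[-0.0636,0.7433,-0.3783],[-0.0914,0,0],1],[[-0.0636,0.7433,-0.3783],[-0.0914,0,0],1],[[-0.0636,0.7433,-0.3783],[-0.0914,0,0],1],[[-0.0636,0.7433,-0.3783],[-0.0914,0,0],1],[[-0.0636,0.7433,-0.3783],[-0.0914,0,0],1],[[-0.0636,0.7433,-0.3783],[-0.0914,0,0],1],[[-0.0636,0.7433,-0.3783],[-0.0914,0,0],1],[[-0.0636,0.7433,-0.3783],[-0.0914,0,0],1],[[-0.0636,0.7433,-0.3783],[-0.0914,0,0],1],[[-0.0636,0.7433,-0.3783],[-0.0914,0,0],1],[[-0.0636,0.7433,-0.3783],[-0.0914,0,0],1]]}}

```text
clock: 1.55
tool_pos: [429.3, -289.0, 239.8]
tool_rot: [0.493, 1.515, -0.493]
wrist_force: [-0.6, 0.4, 0.1]
gripper_width: 91.8
```

Run:
```python
from h import *
info()
c=cam("wrist");cv2.imwrite("pics/w1.png",c["frame"][:,:,::-1])
```

```text
t 1.55 pos [ 429.3 -289.   239.8] phi -0.6293 xaxis [-5.e-04 -1.e-04 -1.e+00] q [-0.83 -0.01  1.72 -0.    1.43 -0.2 ] F [-0.6  0.4  0.1] T [ 0.    0.   -0.02] w 91.8
```

View pics/w1.png

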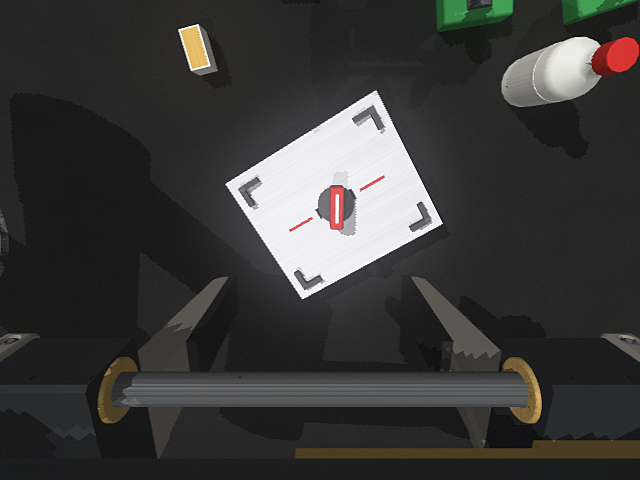

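Run:
```python
from h import *
c=cam("wrist");f=c["frame"]
for s,ce,m in comps(mask(f,"red"),10): 
    p,sz,a=rect(c,m,77); q,_,a2=rect(c,m,50);print(s,ce.round(1),p.round(1),np.round(sz,1),round(a,3),"z50",q.round(1),round(a2,3))
cv2.imwrite("pics/w1c.png",cv2.resize(f[80:305,215:455],None,fx=2.6,fy=2.6,interpolation=cv2.INTER_CUBIC)[:,:,::-1])
```

```text
[ 592   36   47   40 1287] [616.   54.9] [ 733.9 -321.7] [40.1 28. ] -0.358 z50 [ 754.8 -329.7] -0.358
[360 176  24  15  51] [371.7 182.6] [ 495.  -287.7] [25.8  2.1] -0.102 z50 [ 496.5 -292.9] -0.102
[330 188  13  41 281] [336.3 209. ] [ 451.5 -288. ] [41.6 11.6] 0.923 z50 [ 449.4 -293.2] 0.923
[290 218  22  13  41] [300.1 224. ] [ 412.2 -279.5] [25.4  1.7] -0.092 z50 [ 407. -284.] -0.092
```

View pics/w1c.png

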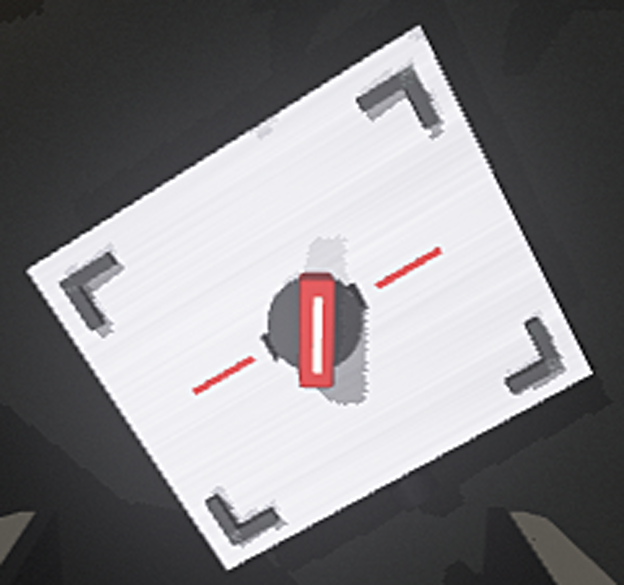

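Run:
```python
from h import *
to((451.5,-288,110,-0.636),(451.5,-288,59,-0.636))
```

```text
row [0.3245, 0.0352, 0.0436] [0.0009, -0.0001, 0.0] dist 132 deg 0.3
row [0.452, 0.0353, 0.0437] [0.0009, -0.0001, 0.0] dist 182 deg 0.3
```

Request:
{"api": "step_arm", "payload": {"rows": [[[0.08,0.0352,0.0436],[0.0009,0,0],0.5],[[0.16,0.0352,0.0436],[0.0009,0,0],0.5],[[0.24,0.0352,0.0436],[0.0009,0,0],0.5],[[0.3245,0.0352,0.0436],[0.0009,0,0],0.5],[[0.36,0.0352,0.0436],[0.0009,0,0],0.5],[[0.4,0.0352,0.0436],[0.0009,0,0],0.5],[[0.43,0.0352,0.0436],[0.0009,0,0],0.5],[[0.45,0.0352,0.0436],[0.0009,0,0],0.5],[[0.452,0.0352,0.0436],[0.0009,0,0],0.5]]}}

```text
clock: 2.4
tool_pos: [451.3, -286.7, 57.7]
tool_rot: [0.498, 1.516, -0.496]
wrist_force: [0.4, 0.9, -0.2]
gripper_width: 46.3
```

Run:
```python
from h import *
info()
c=cam("wrist");cv2.imwrite("pics/w2.png",c["frame"][:,:,::-1])
```

```text
t 2.4 pos [ 451.3 -286.7   57.7] phi -0.6345 xaxis [-0.0019  0.0019 -1.    ] q [-0.79  0.24  1.84 -0.    1.07 -0.16] F [ 0.4  0.9 -0.2] T [ 0.   -0.08  0.03] w 46.3
```

View pics/w2.png

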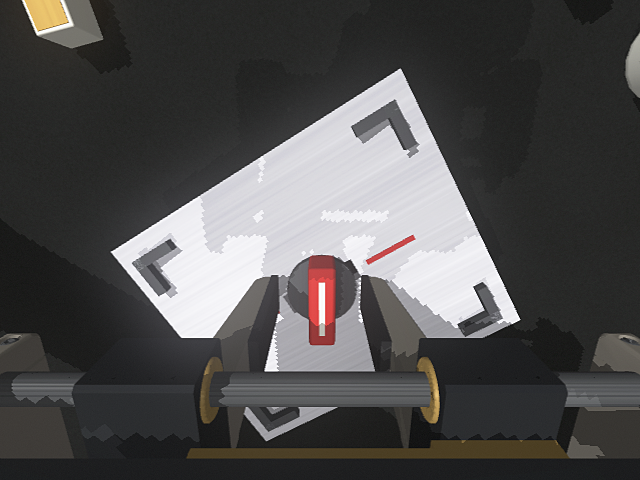

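The lock bar (321,300) sits midway between the fingers. Closing.

Request:
{"api": "step_arm", "payload": {"rows": [[[0,0,0],[0,0,0],0],[[0,0,0],[0,0,0],0],[[0,0,0],[0,0,0],0],[[0,0,0],[0,0,0],0],[[0,0,0],[0,0,0],0],[[0,0,0],[0,0,0],0],[[0,0,0],[0,0,0],0]]}}

```text
clock: 3.03
tool_pos: [452.7, -287.1, 59.7]
tool_rot: [0.496, 1.513, -0.496]
wrist_force: [0.7, 0.8, 3.0]
gripper_width: 13.7
```

Run:
```python
from h import *
info()
```

```text
t 3.03 pos [ 452.7 -287.1   59.7] phi -0.6333 xaxis [ 5.e-04 -5.e-04 -1.e+00] q [-0.79  0.24  1.84 -0.    1.07 -0.16] F [0.7 0.8 3. ] T [ 0.08  0.03 -0.05] w 13.7
```

Request:
{"api": "step_arm", "payload": {"rows": [[[0,0,0],[-0.01,0,0],0],[[0,0,0],[-0.02,0,0],0],[[0,0,0],[-0.03,0,0],0],[[0,0,0],[-0.04,0,0],0],[[0,0,0],[-0.04,0,0],0],[[0,0,0],[-0.04,0,0],0]]}}

```text
clock: 3.53
tool_pos: [452.7, -287.1, 59.7]
tool_rot: [0.301, 1.549, -0.301]
wrist_force: [-0.1, -0.2, 4.6]
gripper_width: 13.7
```

Run:
```python
from h import *
info()
```

```text
t 3.53 pos [ 452.7 -287.1   59.7] phi -0.3837 xaxis [ 6.e-04 -7.e-04 -1.e+00] q [-0.79  0.24  1.84 -0.    1.07 -0.41] F [-0.1 -0.2  4.6] T [-0.05 -0.01  0.07] w 13.7
```

Request:
{"api": "step_arm", "payload": {"rows": [[[0,0,0],[-0.015,0,0],0],[[0,0,0],[-0.03,0,0],0],[[0,0,0],[-0.045,0,0],0],[[0,0,0],[-0.06,0,0],0],[[0,0,0],[-0.075,0,0],0],[[0,0,0],[-0.09,0,0],0],[[0,0,0],[-0.105,0,0],0],[[0,0,0],[-0.12,0,0],0],[[0,0,0],[-0.135,0,0],0],[[0,0,0],[-0.15,0,0],0],[[0,0,0],[-0.15,0,0],0],[[0,0,0],[-0.15,0,0],0]]}}

```text
clock: 4.53
tool_pos: [452.8, -287.2, 59.7]
tool_rot: [-0.437, 1.526, 0.436]
wrist_force: [-0.7, -0.5, 5.3]
gripper_width: 13.7
```

Run:
```python
from h import *
info()
c=cam("wrist");cv2.imwrite("pics/w3.png",c["frame"][:,:,::-1])
```

```text
t 4.53 pos [ 452.8 -287.2   59.7] phi 0.5569 xaxis [ 7.e-04 -9.e-04 -1.e+00] q [-0.79  0.24  1.84 -0.    1.07 -1.35] F [-0.7 -0.5  5.3] T [-0.01 -0.1   0.05] w 13.7
```

View pics/w3.png

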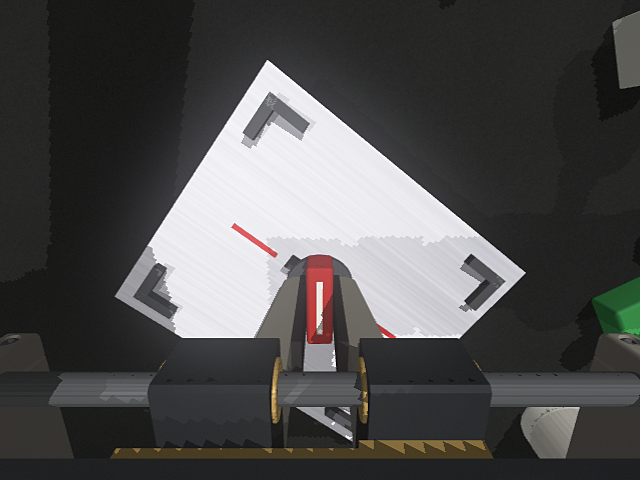

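Request:
{"api": "step_arm", "payload": {"rows": [[[0,0,0],[-0.015,0,0],0],[[0,0,0],[-0.03,0,0],0],[[0,0,0],[-0.045,0,0],0],[[0,0,0],[-0.06,0,0],0],[[0,0,0],[-0.075,0,0],0],[[0,0,0],[-0.09,0,0],0],[[0,0,0],[-0.105,0,0],0],[[0,0,0],[-0.12,0,0],0],[[0,0,0],[-0.126,0,0],0],[[0,0,0],[-0.132,0,0],0],[[0,0,0],[-0.132,0,0],0],[[0,0,0],[-0.132,0,0],0]]}}

```text
clock: 5.58
tool_pos: [452.8, -287.3, 59.8]
tool_rot: [-1.074, 1.29, 1.072]
wrist_force: [0.4, -0.5, 6.9]
gripper_width: 13.4
```

Run:
```python
from h import *
info()
```

```text
t 5.58 pos [ 452.8 -287.3   59.8] phi 1.3871 xaxis [ 9.e-04 -1.e-03 -1.e+00] q [-0.79  0.24  1.84 -0.    1.07 -2.18] F [ 0.4 -0.5  6.9] T [ 0.03 -0.15  0.11] w 13.4
```

Request:
{"api": "step_arm", "payload": {"rows": [[[0,0,0],[-0.004,0,0],0],[[0,0,0],[-0.008,0,0],0],[[0,0,0],[-0.011,0,0],0],[[0,0,0],[-0.011,0,0],0]]}}

```text
clock: 5.92
tool_pos: [452.8, -287.2, 59.7]
tool_rot: [-1.126, 1.261, 1.124]
wrist_force: [0.4, 0.5, 5.1]
gripper_width: 13.6
```

Run:
```python
from h import *
info()
```

```text
t 5.92 pos [ 452.8 -287.2   59.7] phi 1.4568 xaxis [ 9.e-04 -8.e-04 -1.e+00] q [-0.79  0.24  1.84  0.    1.07 -2.25] F [0.4 0.5 5.1] T [ 0.04 -0.18  0.01] w 13.6
```

Request:
{"api": "step_arm", "payload": {"rows": [[[0,0,0],[-0.004,0,0],0],[[0,0,0],[-0.008,0,0],0],[[0,0,0],[-0.008,0,0],0]]}}

```text
clock: 6.17
tool_pos: [453.0, -287.8, 59.8]
tool_rot: [-1.164, 1.239, 1.16]
wrist_force: [1.1, -2.5, 3.3]
gripper_width: 13.6
```

Run:
```python
from h import *
info()
c=cam("wrist");cv2.imwrite("pics/w4.png",c["frame"][:,:,::-1])
```

```text
t 6.17 pos [ 453.  -287.8   59.8] phi 1.5072 xaxis [ 0.0013 -0.0019 -1.    ] q [-0.79  0.24  1.84 -0.    1.07 -2.3 ] F [ 1.1 -2.5  3.3] T [-0.43 -0.28 -0.07] w 13.6
```

View pics/w4.png

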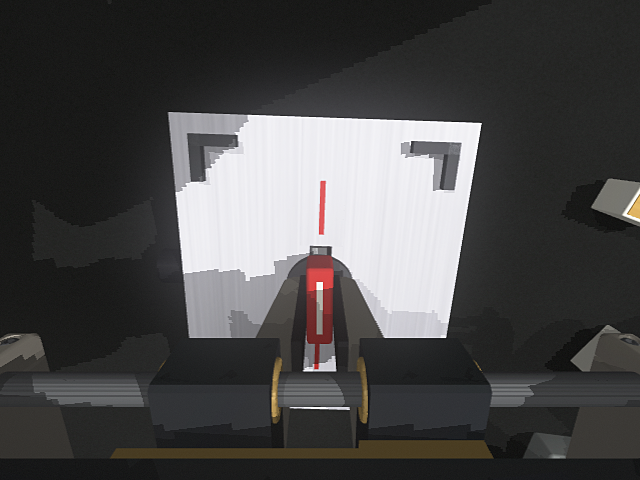

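Request:
{"api": "step_arm", "payload": {"rows": [[[0,0,0],[-0.003,0,0],0],[[0,0,0],[-0.003,0,0],0]]}}

```text
clock: 6.38
tool_pos: [453.0, -287.8, 59.8]
tool_rot: [-1.179, 1.23, 1.175]
wrist_force: [1.0, -4.5, 3.0]
gripper_width: 13.6
```

Run:
```python
from h import *
info()
```

```text
t 6.38 pos [ 453.  -287.8   59.8] phi 1.5272 xaxis [ 0.0015 -0.0018 -1.    ] q [-0.79  0.24  1.84 -0.    1.07 -2.32] F [ 1.  -4.5  3. ] T [-0.73 -0.37 -0.41] w 13.6
```

Request:
{"api": "step_arm", "payload": {"rows": [[[-0.005,0,0],[0.002,0,0],0],[[-0.01,0,0],[0.002,0,0],0],[[-0.01,0,0],[0.002,0,0],0]]}}

```text
clock: 6.63
tool_pos: [451.9, -287.5, 62.5]
tool_rot: [-1.168, 1.237, 1.167]
wrist_force: [1.0, -5.9, -1.8]
gripper_width: 13.9
```

Run:
```python
from h import *
info()
```

```text
t 6.63 pos [ 451.9 -287.5   62.5] phi 1.5146 xaxis [-7.0e-04 -1.5e-03 -1.0e+00] q [-0.79  0.23  1.84 -0.    1.07 -2.31] F [ 1.  -5.9 -1.8] T [-1.3  -0.3  -0.16] w 13.9
```

Request:
{"api": "step_arm", "payload": {"rows": [[[-0.005,0,0],[0.001,0,0],0],[[-0.01,0,0],[0.001,0,0],0],[[-0.015,0,0],[0.001,0,0],0],[[-0.015,0,0],[0.001,0,0],0]]}}

```text
clock: 6.97
tool_pos: [451.5, -287.2, 68.4]
tool_rot: [-1.163, 1.24, 1.164]
wrist_force: [-0.3, -5.3, -1.2]
gripper_width: 13.7
```

Run:
```python
from h import *
info()
c=cam("wrist");cv2.imwrite("pics/w5.png",c["frame"][:,:,::-1])
```

```text
t 6.97 pos [ 451.5 -287.2   68.4] phi 1.5086 xaxis [-1.9e-03 -6.0e-04 -1.0e+00] q [-0.79  0.22  1.83 -0.    1.09 -2.3 ] F [-0.3 -5.3 -1.2] T [-1.1  -0.04 -0.11] w 13.7
```

View pics/w5.png

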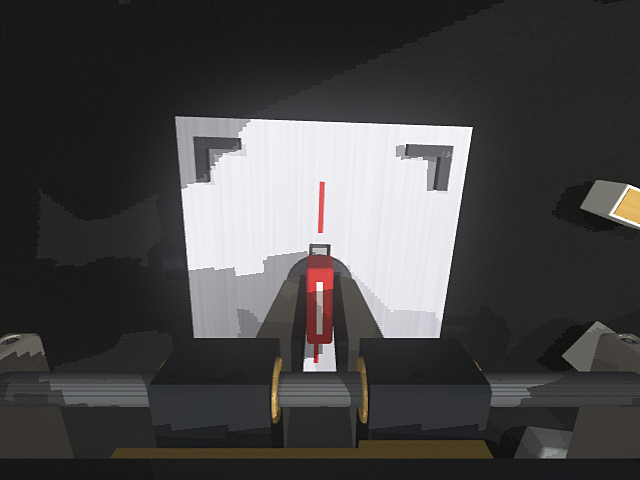

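It rises with low force and the grip is unchanged, so I carry on lifting.

Request:
{"api": "step_arm", "payload": {"rows": [[[-0.01,0,0],[0,0,0],0],[[-0.02,0,0],[0,0,0],0],[[-0.035,0,0],[0,0,0],0],[[-0.055,0,0],[0,0,0],0],[[-0.08,0,0],[0,0,0],0],[[-0.11,0,0],[0,0,0],0],[[-0.11,0,0],[0,0,0],0]]}}

```text
clock: 7.6
tool_pos: [454.0, -287.9, 116.7]
tool_rot: [-1.168, 1.237, 1.16]
wrist_force: [0.6, 0.0, -0.3]
gripper_width: 13.7
```

Run:
```python
from h import *
info()
c=cam("wrist");cv2.imwrite("pics/w6.png",c["frame"][:,:,::-1])
to((668,93.5,160,1.57),(668,93.5,70,1.57))
```

```text
t 7.6 pos [ 454.  -287.9  116.7] phi 1.5095 xaxis [ 0.0037 -0.0032 -1.    ] q [-0.79  0.16  1.8   0.    1.18 -2.3 ] F [ 0.6  0.  -0.3] T [ 0.06 -0.18  0.  ] w 13.7
row [-0.1123, -0.4771, 0.9836] [-0.0096, -0.0004, 0.0005] dist 440 deg 3.5
row [0.1127, -0.4764, 0.9841] [-0.0096, -0.0004, 0.0005] dist 440 deg 3.5
```

View pics/w6.png

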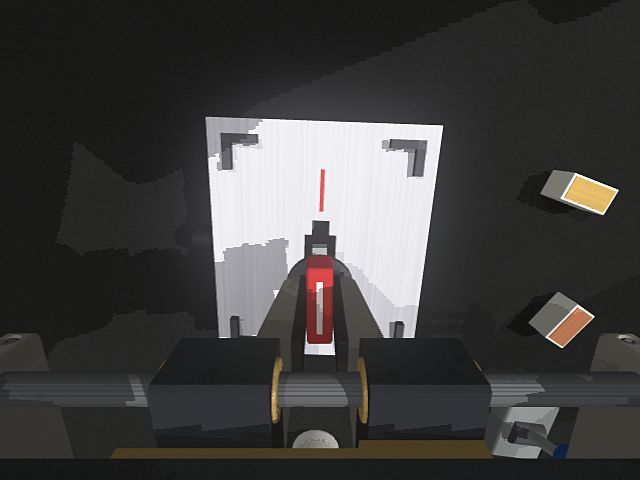

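The lock is fully out: the empty keyhole shows at (320,235). Carrying it to the dish.

Request:
{"api": "step_arm", "payload": {"rows": [[[-0.05,-0.02,0.04],[0,0,0],0],[[-0.09,-0.06,0.12],[0,0,0],0],[[-0.11,-0.1,0.2],[-0.002,0,0],0],[[-0.112,-0.14,0.29],[-0.005,0,0],0],[[-0.112,-0.185,0.38],[-0.0096,0,0],0],[[-0.112,-0.23,0.47],[-0.0096,0,0],0],[[-0.112,-0.275,0.56],[-0.0096,0,0],0],[[-0.112,-0.32,0.65],[-0.0096,0,0],0],[[-0.112,-0.36,0.74],[-0.0096,0,0],0],[[-0.112,-0.4,0.83],[-0.0096,0,0],0],[[-0.112,-0.44,0.91],[-0.0096,0,0],0],[[-0.112,-0.465,0.96],[-0.0096,-0.0004,0.0005],0],[[-0.112,-0.477,0.984],[-0.0096,-0.0004,0.0005],0],[[-0.112,-0.477,0.984],[-0.0096,-0.0004,0.0005],0]]}}

```text
clock: 8.82
tool_pos: [667.3, 96.1, 157.4]
tool_rot: [-1.206, 1.209, 1.214]
wrist_force: [0.6, -0.1, -1.3]
gripper_width: 13.8
```

Run:
```python
from h import *
info()
c=cam("wrist");cv2.imwrite("pics/w7.png",c["frame"][:,:,::-1])
to((668,93.5,80,1.57),(668,93.5,37,1.57))
```

```text
t 8.82 pos [667.3  96.1 157.4] phi 1.572 xaxis [-0.0038  0.003  -1.    ] q [-0.04  0.46  1.34  0.    1.34 -1.61] F [ 0.6 -0.1 -1.3] T [ 0.07 -0.18  0.01] w 13.8
row [0.1935, -0.004, -0.0027] [0.0001, 0.0003, -0.0007] dist 77 deg 0.3
row [0.301, -0.0044, -0.0029] [0.0001, 0.0003, -0.0007] dist 120 deg 0.3
```

View pics/w7.png

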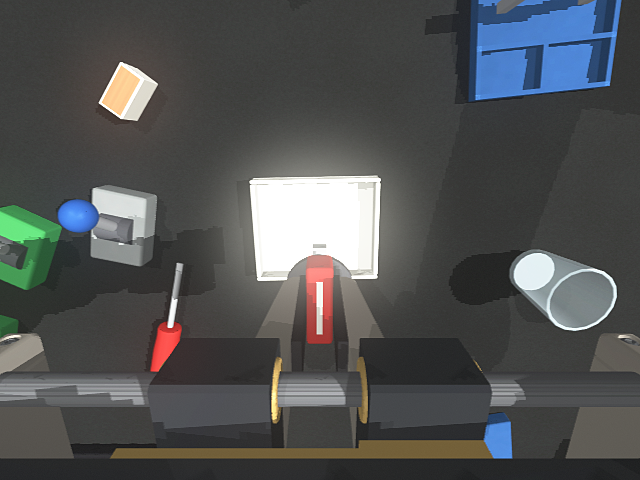

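Request:
{"api": "step_arm", "payload": {"rows": [[[0.06,-0.004,-0.003],[0,0.0003,-0.0007],0],[[0.12,-0.004,-0.003],[0,0.0003,-0.0007],0],[[0.18,-0.004,-0.003],[0,0.0003,-0.0007],0],[[0.23,-0.004,-0.003],[0,0.0003,-0.0007],0],[[0.26,-0.004,-0.003],[0,0.0003,-0.0007],0],[[0.28,-0.004,-0.003],[0,0.0003,-0.0007],0],[[0.29,-0.004,-0.003],[0,0.0003,-0.0007],0],[[0.295,-0.004,-0.003],[0,0.0003,-0.0007],0],[[0.295,-0.004,-0.003],[0,0.0003,-0.0007],0]]}}

```text
clock: 9.62
tool_pos: [668.9, 93.0, 40.9]
tool_rot: [-1.209, 1.208, 1.206]
wrist_force: [-0.2, 0.9, -1.3]
gripper_width: 13.8
```

Run:
```python
from h import *
info()
```

```text
t 9.62 pos [668.9  93.   40.9] phi 1.5692 xaxis [ 2.6e-03  6.0e-04 -1.0e+00] q [-0.04  0.58  1.42  0.    1.14 -1.61] F [-0.2  0.9 -1.3] T [ 0.09 -0.13 -0.04] w 13.8
```

Descend 2 mm at a time until it touches.

Request:
{"api": "step_arm", "payload": {"rows": [[[0.006,0,0],[0,0,0],0],[[0.012,0,0],[0,0,0],0],[[0.012,0,0],[0,0,0],0]]}}

```text
clock: 9.87
tool_pos: [668.5, 93.4, 35.4]
tool_rot: [-1.209, 1.208, 1.207]
wrist_force: [-0.5, -0.2, -1.7]
gripper_width: 13.8
```

Run:
```python
from h import *
info()
```

```text
t 9.87 pos [668.5  93.4  35.4] phi 1.5696 xaxis [ 1.7e-03  7.0e-04 -1.0e+00] q [-0.04  0.59  1.42  0.    1.13 -1.61] F [-0.5 -0.2 -1.7] T [-0.02 -0.16  0.  ] w 13.8
```

Request:
{"api": "step_arm", "payload": {"rows": [[[0.004,0,0],[0,0,0],0],[[0.008,0,0],[0,0,0],0],[[0.008,0,0],[0,0,0],0]]}}

```text
clock: 10.12
tool_pos: [668.9, 93.5, 33.8]
tool_rot: [-1.209, 1.208, 1.207]
wrist_force: [-4.2, 0.2, 7.1]
gripper_width: 13.5
```

Run:
```python
from h import *
info()
```

```text
t 10.12 pos [668.9  93.5  33.8] phi 1.5698 xaxis [ 2.1e-03  6.0e-04 -1.0e+00] q [-0.04  0.59  1.42  0.    1.13 -1.61] F [-4.2  0.2  7.1] T [0.04 0.56 0.01] w 13.5
```

Touchdown at 7 N. Release, then retreat upward.

Request:
{"api": "step_arm", "payload": {"rows": [[[-0.002,0,0],[0,0,0],0.1],[[-0.002,0,0],[0,0,0],0.2],[[-0.002,0,0],[0,0,0],0.3],[[-0.002,0,0],[0,0,0],0.4],[[-0.002,0,0],[0,0,0],0.4],[[-0.08,0,0],[0,0,0],0.4],[[-0.16,0,0],[0,0,0],0.4],[[-0.25,0,0],[0,0,0],0.4],[[-0.35,0,0],[0,0,0],0.6],[[-0.45,0,0],[0,0,0],0.6],[[-0.5,0,0],[0,0,0],0.6],[[-0.5,0,0],[0,0,0],0.6]]}}

```text
clock: 11.12
tool_pos: [671.4, 93.1, 239.7]
tool_rot: [-1.214, 1.2, 1.198]
wrist_force: [0.0, 0.6, 0.3]
gripper_width: 55.3
```

Run:
```python
from h import *
info()
for n in ["wrist","top","scene"]:
    c=cam(n);cv2.imwrite(f"pics/{n}8.png",c["frame"][:,:,::-1])
    for name in ["copper","brass","green"]:
        for s,ce,m in comps(mask(c["frame"],name),25):
            if s[4]>600 and n!="wrist": continue
            p,sz,a=rect(c,m,26); print(n,name,ce.round(1),p.round(1),np.round(sz,1),round(a,3))
```

```text
t 11.12 pos [671.4  93.1 239.7] phi 1.5696 xaxis [ 1.350e-02  3.000e-04 -9.999e-01] q [-0.04  0.4   1.26  0.    1.47 -1.61] F [0.  0.6 0.3] T [ 0.08 -0.17  0.02] w 55.3
wrist brass [190.8 387.9] [932.2 -88.5] [117.6  30.3] -0.211
wrist brass [449.2 390.5] [932.7 274.1] [117.4  29.8] 0.208
wrist brass [425.1 451. ] [1040.9  214.7] [584.4  31.8] 1.569
wrist green [ 82.2 219.5] [ 684.6 -192.7] [78.4 58.6] -0.477
wrist green [ 48.9 300.5] [ 792.9 -258.4] [83.4 61.8] -0.334
top copper [344.8 262.5] [547.  -70.5] [34.8 16.4] -0.645
top brass [352.1 324.4] [427.6 -74. ] [34.1 16.7] 1.176
top green [277.6 320.8] [444.8  66.3] [33.8 16.2] 0.467
scene brass [351.3 200.3] [423.6 -72.9] [34.2 15. ] 1.16
scene brass [330.4 218.9] [490.3 -61. ] [52.2  9.8] 1.552
scene green [390.9 246.9] [440.5  67.8] [34.3 15.3] 0.449
```

View pics/wrist8.png

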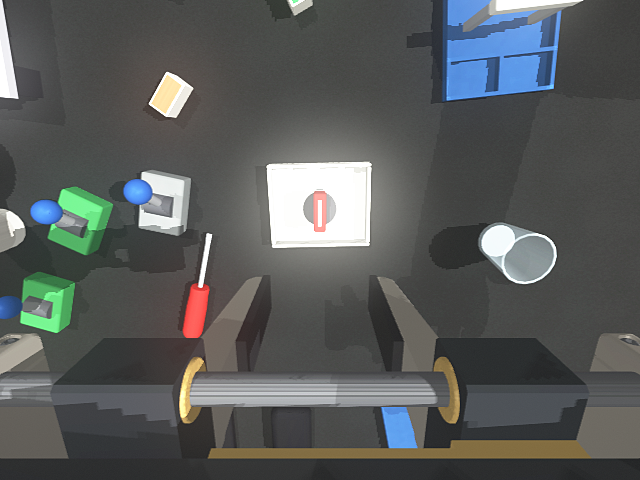

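View pics/top8.png

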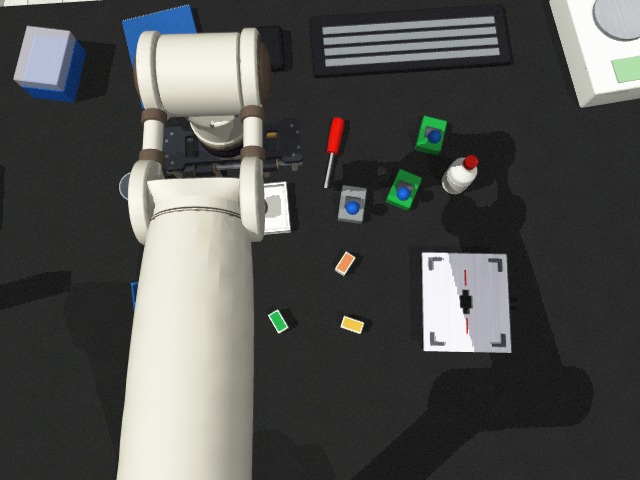

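The lock stands at the dish centre (320,210 in the wrist view), the keyhole is empty, and all three blocks are still in place. Next: the copper block.

Run:
```python
from h import *
to((546,-70,150,0.92))
```

```text
row [0.2012, 0.3029, -0.4086] [0.1034, 0.0001, -0.0001] dist 219 deg 37.2
```

Request:
{"api": "step_arm", "payload": {"rows": [[[0.2012,0.3029,-0.4086],[0.1034,0,0],0.6],[[0.2012,0.3029,-0.4086],[0.1034,0,0],0.6],[[0.2012,0.3029,-0.4086],[0.1034,0,0],0.6],[[0.2012,0.3029,-0.4086],[0.1034,0,0],0.6],[[0.2012,0.3029,-0.4086],[0.1034,0,0],0.6],[[0.2012,0.3029,-0.4086],[0.1034,0,0],0.6],[[0.2012,0.3029,-0.4086],[0.1034,0,0],0.6],[[0.2012,0.3029,-0.4086],[0.1034,0,0],0.6],[[0.2012,0.3029,-0.4086],[0.1034,0,0],0.6]]}}

```text
clock: 12.02
tool_pos: [547.7, -69.1, 151.4]
tool_rot: [-0.719, 1.446, 0.719]
wrist_force: [0.3, -0.1, -0.2]
gripper_width: 55.0
```

```bash
cat > look.py <<'E'
from h import *
import sys
def wl(fn,*names,zs=(26,)):
    info(); c=cam("wrist"); f=c["frame"]; cv2.imwrite(fn,f[:,:,::-1])
    for name in names:
        for s,ce,m in comps(mask(f,name),60):
            if ce[1]>340 or s[4]>6000: continue
            p,sz,a=rect(c,m,zs[0]); print(name,ce.round(1),s[4],p.round(1),np.round(sz,1),round(a,3))
    return c
if __name__=="__main__": wl(sys.argv[1],*sys.argv[2:])
E
python3 look.py pics/w9.png copper
```

```text
t 12.02 pos [547.7 -69.1 151.4] phi 0.922 xaxis [ 0.002   0.0011 -1.    ] q [-0.35  0.15  1.73  0.    1.26 -1.27] F [ 0.3 -0.1 -0.2] T [ 0.01 -0.14  0.04] w 55.0
copper [317. 231.] 704 [545.6 -70.4] [35.4 16.9] -0.658
```

View pics/w9.png

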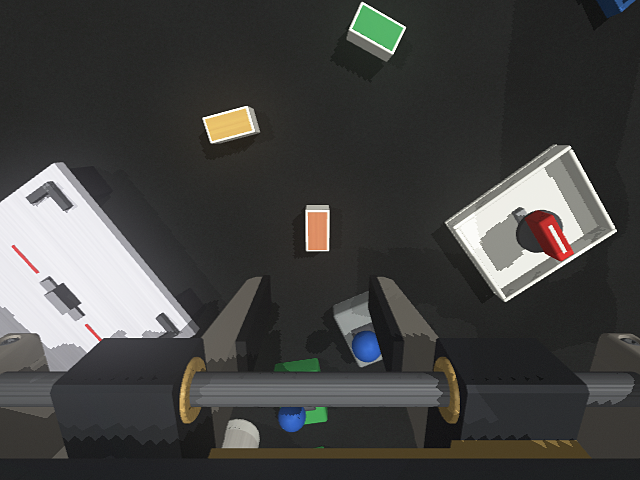

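Copper block at (317,231), centred. The lock in the dish is at (545,235).

Run:
```python
from h import *
to((545.6,-70.4,13,0.913))
```

```text
row [0.347, 0.0032, -0.0072] [0.0015, 0.0003, 0.0003] dist 139 deg 0.6
```

Request:
{"api": "step_arm", "payload": {"rows": [[[0.08,0.0032,-0.0072],[0.0015,0.0003,0.0003],0.6],[[0.16,0.0032,-0.0072],[0.0015,0.0003,0.0003],0.5],[[0.23,0.0032,-0.0072],[0.0015,0.0003,0.0003],0.5],[[0.29,0.0032,-0.0072],[0.0015,0.0003,0.0003],0.5],[[0.325,0.0032,-0.0072],[0.0015,0.0003,0.0003],0.5],[[0.342,0.0032,-0.0072],[0.0015,0.0003,0.0003],0.5],[[0.347,0.0032,-0.0072],[0.0015,0.0003,0.0003],0.5],[[0.347,0.0032,-0.0072],[0.0015,0.0003,0.0003],0.5]]}}

```text
clock: 12.73
tool_pos: [545.1, -70.9, 12.9]
tool_rot: [-0.711, 1.451, 0.712]
wrist_force: [-0.3, -0.3, 0.2]
gripper_width: 46.2
```

```bash
python3 look.py pics/w10.png copper
```

```text
t 12.73 pos [545.1 -70.9  12.9] phi 0.9118 xaxis [-5.e-04  2.e-04 -1.e+00] q [-0.35  0.34  1.81  0.    0.99 -1.26] F [-0.3 -0.3  0.2] T [-0.01 -0.14 -0.01] w 46.2
copper [331.3 325.3] 229 [556.2 -75. ] [13.2 11.3] -0.642
```

View pics/w10.png

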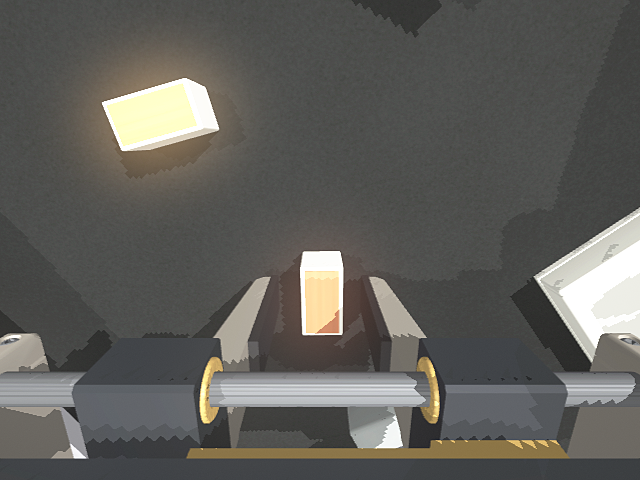

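The block (322,295) is centred between the fingers. Close, then lift a little to check the grip.

Request:
{"api": "step_arm", "payload": {"rows": [[[0,0,0],[0,0,0],0],[[0,0,0],[0,0,0],0],[[0,0,0],[0,0,0],0],[[0,0,0],[0,0,0],0],[[0,0,0],[0,0,0],0],[[0,0,0],[0,0,0],0],[[-0.03,0,0],[0,0,0],0],[[-0.08,0,0],[0,0,0],0],[[-0.15,0,0],[0,0,0],0],[[-0.22,0,0],[0,0,0],0],[[-0.28,0,0],[0,0,0],0],[[-0.28,0,0],[0,0,0],0]]}}

```text
clock: 13.78
tool_pos: [547.7, -72.7, 130.7]
tool_rot: [-0.715, 1.446, 0.705]
wrist_force: [0.9, -1.0, -0.1]
gripper_width: 21.6
```

```bash
python3 look.py pics/w11.png copper
python3 - <<'E'
from h import *
T=cam("top");f=T["frame"]
cv2.imwrite("pics/t11.png",cv2.resize(f[240:380,100:400],None,fx=2.6,fy=2.6)[:,:,::-1])
E
```

```text
t 13.78 pos [547.7 -72.7 130.7] phi 0.9105 xaxis [ 0.0079 -0.0032 -1.    ] q [-0.35  0.17  1.75 -0.    1.21 -1.26] F [ 0.9 -1.  -0.1] T [-0.05 -0.23 -0.05] w 21.6
copper [316.7 289.6] 1286 [ 592.6 -108.1] [53.6 30.6] -0.655
```

View pics/w11.png

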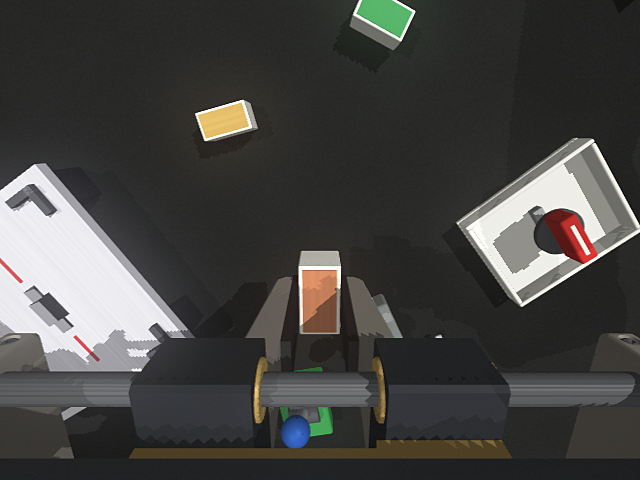

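View pics/t11.png

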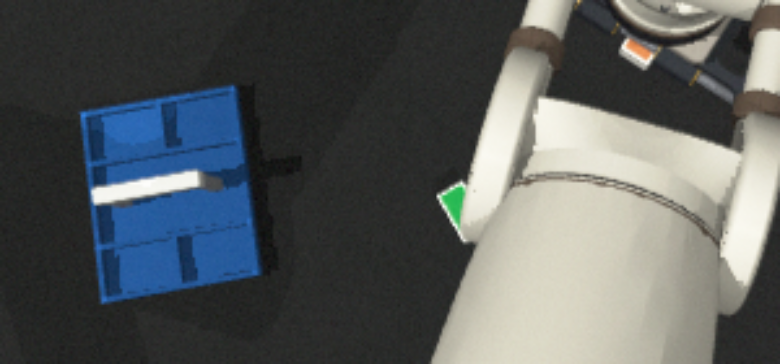

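Run:
```python
from h import *
to((500,275,190,0.1))
```

```text
row [-0.1619, 0.62, 0.6158] [0.129, 0.0, 0.0001] dist 356 deg 46.4
```

Request:
{"api": "step_arm", "payload": {"rows": [[[-0.05,0.04,0.04],[0.01,0,0],0],[[-0.1,0.1,0.1],[0.02,0,0],0],[[-0.16,0.16,0.16],[0.035,0,0],0],[[-0.16,0.22,0.22],[0.05,0,0],0],[[-0.16,0.28,0.28],[0.065,0,0],0],[[-0.16,0.34,0.34],[0.08,0,0],0],[[-0.16,0.4,0.4],[0.095,0,0],0],[[-0.16,0.46,0.46],[0.11,0,0],0],[[-0.16,0.52,0.52],[0.12,0,0],0],[[-0.16,0.57,0.57],[0.129,0,0],0],[[-0.162,0.605,0.6],[0.129,0,0],0],[[-0.162,0.62,0.616],[0.129,0,0],0],[[-0.162,0.62,0.616],[0.129,0,0],0]]}}

```text
clock: 14.97
tool_pos: [498.4, 276.2, 187.6]
tool_rot: [-0.081, 1.574, 0.08]
wrist_force: [-0.5, 0.1, -2.1]
gripper_width: 22.2
```

```bash
python3 look.py pics/w12.png copper
```

```text
t 14.97 pos [498.4 276.2 187.6] phi 0.1024 xaxis [-4.5e-03 -5.0e-04 -1.0e+00] q [0.29 0.17 1.64 0.   1.34 0.19] F [-0.5  0.1 -2.1] T [-0.03 -0.07  0.02] w 22.2
```

View pics/w12.png

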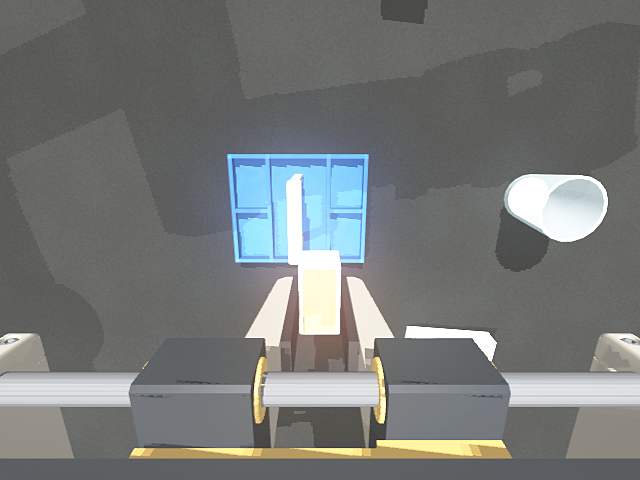

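Run:
```python
from h import *
f=cv2.imread("pics/w12.png")
cv2.imwrite("pics/w12c.png",cv2.resize(f[145:275,220:380],None,fx=5,fy=5,interpolation=cv2.INTER_CUBIC)[:600])
```

```text
(no output)
```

View pics/w12c.png

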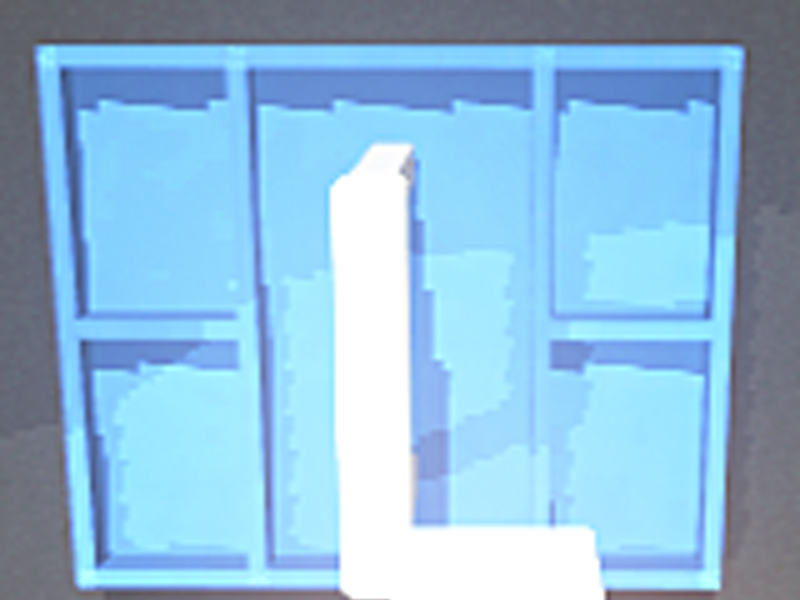

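```bash
cat > trayfit.py <<'E'
from h import *
from scipy.optimize import least_squares
def trayfit(c,u,x0=(474.5,283.5,0.1),z=14,a=142,b=116,order=((-1,-1),(1,-1),(1,1),(-1,1))):
    P=np.array([[sx*a/2,sy*b/2,z] for sx,sy in order])
    def res(p):
        cs,sn=np.cos(p[2]),np.sin(p[2]);Rm=np.array([[cs,-sn,0],[sn,cs,0],[0,0,1]])
        return (proj(c,P@Rm.T+[p[0],p[1],0])-u).ravel()
    s=least_squares(res,x0);print("tray",s.x.round(3),"res px",res(s.x).round(1));return s.x
E
python3 - <<'E'
from trayfit import *
c=cam("wrist")
u=(np.array([(37,46),(743,47),(718,588),(78,588)])+.5)/5-.5+[220,145]
p=trayfit(c,u)
cs,sn=np.cos(p[2]),np.sin(p[2])
for i,(a,b) in enumerate([(-50,-28),(50,-28),(-50,28),(50,28)]): print("pocket",i,(p[0]+cs*a-sn*b).round(1),(p[1]+sn*a+cs*b).round(1))
info()
E
```

```text
tray [4.76036e+02 2.71037e+02 3.70000e-02] res px [   5.2  113.5   -8.9  121.2    7.4  -92.4   -4.3 -101.6]
pocket 0 427.1 241.2
pocket 1 527.0 244.9
pocket 2 425.0 297.2
pocket 3 525.0 300.9
t 15.07 pos [499.4 274.3 188.2] phi 0.1 xaxis [-3.2e-03 -9.0e-04 -1.0e+00] q [0.29 0.17 1.64 0.   1.34 0.19] F [ 0.1 -1.5 -0.7] T [-0.   -0.08 -0.03] w 21.6
```

```bash
sed -i 's/order=((-1,-1),(1,-1),(1,1),(-1,1))/order=((-1,1),(1,1),(1,-1),(-1,-1))/' trayfit.py
python3 - <<'E'
from trayfit import *
c=cam("wrist")
u=(np.array([(37,46),(743,47),(718,588),(78,588)])+.5)/5-.5+[220,145]
p=trayfit(c,u)
cs,sn=np.cos(p[2]),np.sin(p[2])
W=lambda a,b:(p[0]+cs*a-sn*b,p[1]+sn*a+cs*b)
for i,(a,b) in enumerate([(-50,-28),(50,-28),(-50,28),(50,28)]): print("pocket",i,np.round(W(a,b),1))
info()
x,y=W(50,28)
to((x,y,60,p[2]),(x,y,18,p[2]))
E
```

```text
tray [4.75729e+02 2.81261e+02 9.90000e-02] res px [-0.   0.1 -0.2  0.1  0.2  0.1  0.  -0.3]
pocket 0 [428.7 248.4]
pocket 1 [528.3 258.4]
pocket 2 [423.2 304.2]
pocket 3 [522.7 314.1]
t 15.12 pos [499.7 274.  188.6] phi 0.099 xaxis [-2.7e-03 -7.0e-04 -1.0e+00] q [0.29 0.17 1.64 0.   1.34 0.19] F [ 0.5 -0.4 -0.6] T [-0.02 -0.05  0.02] w 21.8
row [0.3212, 0.0942, 0.0681] [-0.0, -0.0004, 0.0001] dist 137 deg 0.2
row [0.4262, 0.0942, 0.0684] [-0.0, -0.0004, 0.0001] dist 177 deg 0.2
```

Request:
{"api": "step_arm", "payload": {"rows": [[[0.06,0.04,0.02],[0,0,0],0],[[0.12,0.08,0.05],[0,0,0],0],[[0.18,0.096,0.067],[0,-0.0004,0],0],[[0.24,0.096,0.067],[0,-0.0004,0],0],[[0.29,0.096,0.067],[0,-0.0004,0],0],[[0.33,0.096,0.067],[0,-0.0004,0],0],[[0.37,0.096,0.067],[0,-0.0004,0],0],[[0.395,0.096,0.067],[0,-0.0004,0],0],[[0.395,0.096,0.067],[0,-0.0004,0],0]]}}

```text
clock: 15.87
tool_pos: [520.8, 314.2, 28.7]
tool_rot: [-0.078, 1.573, 0.076]
wrist_force: [-0.9, -0.4, -1.0]
gripper_width: 21.5
```

```bash
python3 look.py pics/w13.png copper
```

```text
t 15.87 pos [520.8 314.2  28.7] phi 0.0983 xaxis [-0.0036 -0.0013 -1.    ] q [ 0.34  0.45  1.63 -0.    1.07  0.25] F [-0.9 -0.4 -1. ] T [ 0.   -0.08  0.  ] w 21.5
```

View pics/w13.png

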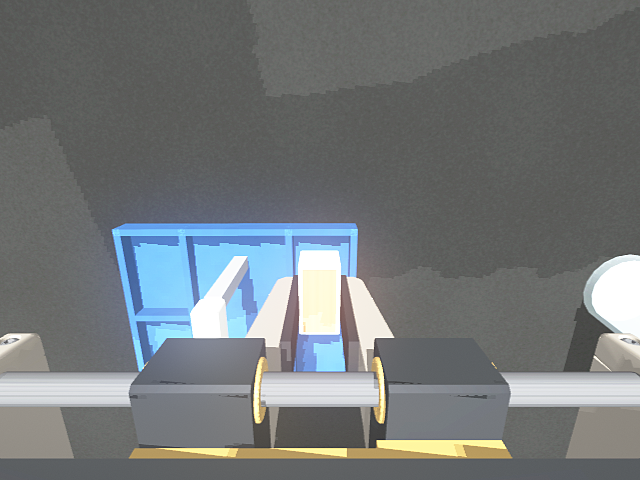

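Request:
{"api": "step_arm", "payload": {"rows": [[[0.008,0,0.003],[0,0,0],0],[[0.016,0,0.003],[0,0,0],0],[[0.025,0,0.003],[0,0,0],0],[[0.025,0,0.003],[0,0,0],0]]}}

```text
clock: 16.25
tool_pos: [523.5, 316.3, 21.3]
tool_rot: [-0.078, 1.568, 0.079]
wrist_force: [0.4, 0.8, -1.1]
gripper_width: 21.5
```

Run:
```python
from h import *
info()
```

```text
t 16.25 pos [523.5 316.3  21.3] phi 0.0999 xaxis [ 1.e-03  6.e-04 -1.e+00] q [0.35 0.46 1.63 0.   1.05 0.25] F [ 0.4  0.8 -1.1] T [-0.03 -0.06  0.  ] w 21.5
```

Request:
{"api": "step_arm", "payload": {"rows": [[[0.004,0,0],[0,0,0],0],[[0.008,0,0],[0,0,0],0],[[0.008,0,0],[0,0,0],0]]}}

```text
clock: 16.5
tool_pos: [523.4, 316.3, 18.0]
tool_rot: [-0.078, 1.568, 0.079]
wrist_force: [-0.0, -0.3, -0.8]
gripper_width: 21.8
```

Run:
```python
from h import *
info()
```

```text
t 16.5 pos [523.4 316.3  18. ] phi 0.1 xaxis [ 9.e-04  5.e-04 -1.e+00] q [0.35 0.47 1.63 0.   1.04 0.25] F [-0.  -0.3 -0.8] T [-0.05 -0.08 -0.05] w 21.8
```

Request:
{"api": "step_arm", "payload": {"rows": [[[0,0,0],[0,0,0],0.3],[[0,0,0],[0,0,0],0.35],[[0,0,0],[0,0,0],0.35],[[0,0,0],[0,0,0],0.35],[[-0.05,0,0],[0,0,0],0.35],[[-0.12,0,0],[0,0,0],0.35],[[-0.2,0,0],[0,0,0],0.35],[[-0.28,0,0],[0,0,0],0.6],[[-0.36,0,0],[0,0,0],0.6],[[-0.38,0,0],[0,0,0],0.6]]}}

```text
clock: 17.33
tool_pos: [526.5, 317.4, 176.9]
tool_rot: [-0.076, 1.558, 0.081]
wrist_force: [0.1, -0.5, 0.4]
gripper_width: 50.1
```

```bash
python3 look.py pics/w14.png copper green
python3 - <<'E'
from h import *
for n in ["top","scene"]:
    c=cam(n)
    for name in ["green","brass"]:
        for s,ce,m in comps(mask(c["frame"],name),60):
            if s[4]>400: continue
            p,sz,a=rect(c,m,26); print(n,name,ce.round(1),p.round(1),np.round(sz,1),round(a,3))
to((443.5,66.8,150,-1.11))
E
```

```text
t 17.33 pos [526.5 317.4 176.9] phi 0.0999 xaxis [ 0.0107  0.0041 -0.9999] q [0.35 0.28 1.53 0.   1.32 0.25] F [ 0.1 -0.5  0.4] T [-0.06 -0.12 -0.01] w 50.1
top green [277.6 320.8] [444.8  66.3] [33.8 16.2] 0.467
top brass [352.1 324.3] [427.6 -74. ] [34.1 16.7] 1.176
scene green [391.  246.9] [440.5  67.7] [34.2 15.3] 0.442
scene brass [351.2 200.3] [423.8 -72.6] [34.9 15.3] 1.187
row [0.0495, -0.6006, -0.2614] [0.1926, 0.0002, -0.0003] dist 263 deg 69.3
```

View pics/w14.png

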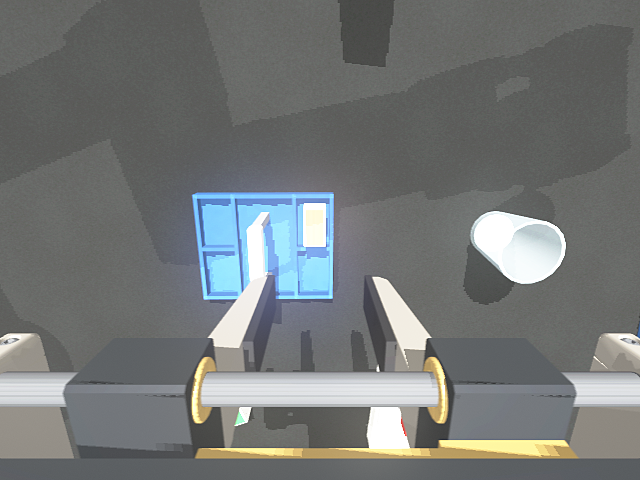

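The copper block (314,226) is flat in pocket 3. On to the green block.

Request:
{"api": "step_arm", "payload": {"rows": [[[0.0495,-0.6006,-0.2614],[0.1926,0,0],0.6],[[0.0495,-0.6006,-0.2614],[0.1926,0,0],0.6],[[0.0495,-0.6006,-0.2614],[0.1926,0,0],0.6],[[0.0495,-0.6006,-0.2614],[0.1926,0,0],0.6],[[0.0495,-0.6006,-0.2614],[0.1926,0,0],0.6],[[0.0495,-0.6006,-0.2614],[0.1926,0,0],0.6],[[0.0495,-0.6006,-0.2614],[0.1926,0,0],0.6],[[0.0495,-0.6006,-0.2614],[0.1926,0,0],0.6],[[0.0495,-0.6006,-0.2614],[0.1926,0,0],0.6],[[0.0495,-0.6006,-0.2614],[0.1926,0,0],0.6],[[0.0495,-0.6006,-0.2614],[0.1926,0,0],0.6],[[0.0495,-0.6006,-0.2614],[0.1926,0,0],0.6],[[0.0495,-0.6006,-0.2614],[0.1926,0,0],0.6]]}}

```text
clock: 18.57
tool_pos: [442.4, 66.9, 148.8]
tool_rot: [0.862, 1.395, -0.862]
wrist_force: [-0.3, 1.0, -0.1]
gripper_width: 55.0
```

```bash
python3 look.py pics/w15.png green
```

```text
t 18.57 pos [442.4  66.9 148.8] phi -1.1079 xaxis [-0.0014  0.001  -1.    ] q [-0.12 -0.12  2.01  0.    1.25  0.99] F [-0.3  1.  -0.1] T [ 0.01 -0.04  0.06] w 55.0
green [319.3 234.2] 90 [443.6  66.6] [34.2 15.8] 0.457
```

View pics/w15.png

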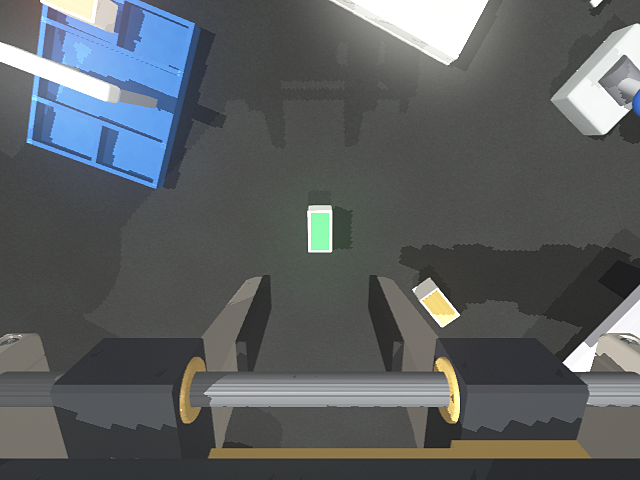

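Green block at (319,230), measured at (443.6, 66.6) with yaw 0.457.

Run:
```python
from h import *
to((443.6,66.7,13,0.457-np.pi/2))
```

```text
row [0.3405, 0.0019, 0.0019] [0.0009, -0.0002, 0.0] dist 136 deg 0.3
```

Request:
{"api": "step_arm", "payload": {"rows": [[[0.08,0.002,0.002],[0.001,0,0],0.6],[[0.16,0.002,0.002],[0.001,0,0],0.5],[[0.23,0.002,0.002],[0.001,0,0],0.5],[[0.29,0.002,0.002],[0.001,0,0],0.5],[[0.32,0.002,0.002],[0.001,0,0],0.5],[[0.335,0.002,0.002],[0.001,0,0],0.5],[[0.34,0.002,0.002],[0.001,0,0],0.5],[[0.34,0.002,0.002],[0.001,0,0],0.5]]}}

```text
clock: 19.28
tool_pos: [444.7, 66.5, 14.3]
tool_rot: [0.869, 1.39, -0.867]
wrist_force: [0.2, 0.5, 0.5]
gripper_width: 46.0
```

```bash
python3 look.py pics/w16.png
```

```text
t 19.28 pos [444.7  66.5  14.3] phi -1.1159 xaxis [ 1.1e-03  6.0e-04 -1.0e+00] q [-0.12  0.11  2.09  0.    0.94  0.99] F [0.2 0.5 0.5] T [0.04 0.03 0.04] w 46.0
```

View pics/w16.png

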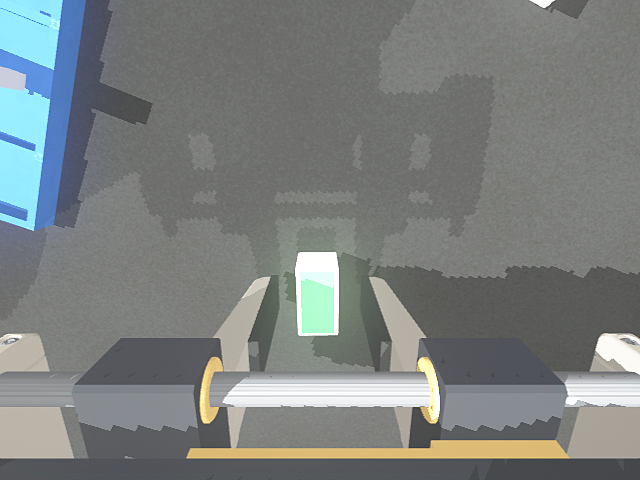

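Request:
{"api": "step_arm", "payload": {"rows": [[[0,0,0],[0,0,0],0],[[0,0,0],[0,0,0],0],[[0,0,0],[0,0,0],0],[[0,0,0],[0,0,0],0],[[0,0,0],[0,0,0],0],[[0,0,0],[0,0,0],0]]}}

```text
clock: 19.83
tool_pos: [445.1, 66.5, 14.7]
tool_rot: [0.87, 1.389, -0.867]
wrist_force: [-0.5, 0.6, 3.9]
gripper_width: 21.9
```

Request:
{"api": "step_arm", "payload": {"rows": [[[-0.03,0,0],[0,0,0],0],[[-0.08,0,0],[0,0,0],0],[[-0.15,0,0],[0,0,0],0],[[-0.22,0,0],[0,0,0],0],[[-0.29,0,0],[0,0,0],0],[[-0.36,0,0],[0,0,0],0],[[-0.36,0,0],[0,0,0],0]]}}

```text
clock: 20.42
tool_pos: [448.1, 66.0, 163.9]
tool_rot: [0.872, 1.38, -0.863]
wrist_force: [0.8, 0.1, -0.0]
gripper_width: 21.5
```

```bash
python3 look.py pics/w17.png
python3 - <<'E'
from h import *
T=cam("top");f=T["frame"]
cv2.imwrite("pics/t17.png",cv2.resize(f[240:380,100:400],None,fx=2.6,fy=2.6)[:,:,::-1])
to((450,262,170,0.1))
E
```

```text
t 20.42 pos [448.1  66.  163.9] phi -1.1165 xaxis [ 1.160e-02 -7.000e-04 -9.999e-01] q [-0.12 -0.13  1.99  0.    1.27  0.99] F [ 0.8  0.1 -0. ] T [ 0.   -0.08  0.01] w 21.5
row [-0.0278, 0.2261, -0.434] [-0.1936, 0.0005, -0.0003] dist 196 deg 69.7
```

View pics/t17.png

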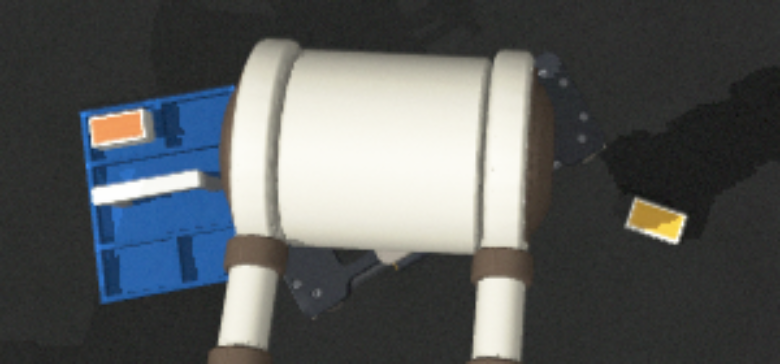

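Held at width 21.5. The tray is undisturbed, and the copper block shows in pocket 3 (118,128). Carry to the tray.

Request:
{"api": "step_arm", "payload": {"rows": [[[-0.0278,0.02,-0.04],[-0.019,0,0],0],[[-0.0278,0.045,-0.09],[-0.038,0,0],0],[[-0.0278,0.07,-0.14],[-0.057,0,0],0],[[-0.0278,0.1,-0.19],[-0.076,0,0],0],[[-0.0278,0.125,-0.24],[-0.095,0,0],0],[[-0.0278,0.15,-0.29],[-0.114,0,0],0],[[-0.0278,0.175,-0.34],[-0.133,0,0],0],[[-0.0278,0.2,-0.385],[-0.152,0,0],0],[[-0.0278,0.22,-0.42],[-0.171,0,0],0],[[-0.0278,0.226,-0.434],[-0.19,0,0],0],[[-0.0278,0.226,-0.434],[-0.1936,0,0],0],[[-0.0278,0.226,-0.434],[-0.1936,0,0],0]]}}

```text
clock: 21.52
tool_pos: [448.2, 261.7, 167.4]
tool_rot: [-0.078, 1.572, 0.077]
wrist_force: [-0.7, 0.1, -0.5]
gripper_width: 21.7
```

```bash
python3 look.py pics/w18.png;python3 - <<'E'
from h import *
f=cv2.imread("pics/w18.png")
cv2.imwrite("pics/w18c.png",cv2.resize(f[130:290,220:430],None,fx=3.8,fy=3.8,interpolation=cv2.INTER_CUBIC)[:600])
E
```

```text
t 21.52 pos [448.2 261.7 167.4] phi 0.0988 xaxis [-2.3e-03 -7.0e-04 -1.0e+00] q [0.3  0.06 1.8  0.   1.28 0.2 ] F [-0.7  0.1 -0.5] T [-0.06 -0.1  -0.04] w 21.7
```

View pics/w18.png

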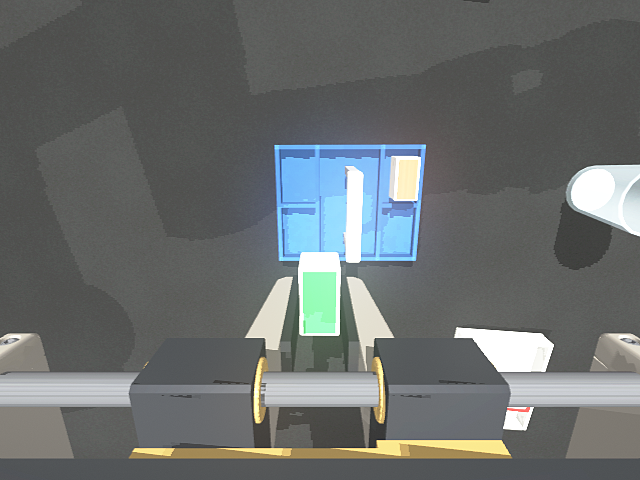

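View pics/w18c.png

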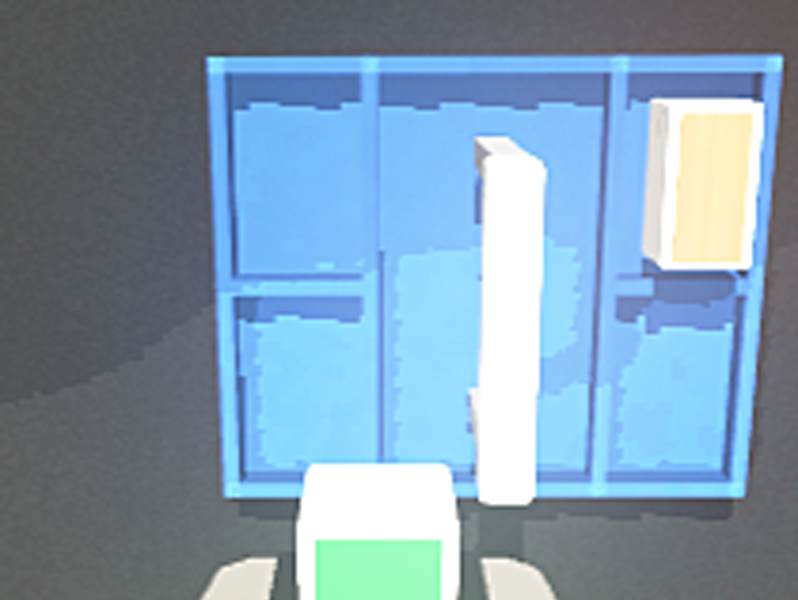

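Run:
```python
from trayfit import *
c=cam("wrist")
u=(np.array([(207,57),(783,56),(744,497),(225,497)])+.5)/3.8-.5+[220,130]
p=trayfit(c,u)
cs,sn=np.cos(p[2]),np.sin(p[2])
W=lambda a,b:(p[0]+cs*a-sn*b,p[1]+sn*a+cs*b)
for i,(a,b) in enumerate([(-50,-28),(50,-28),(-50,28),(50,28)]): print("pocket",i,np.round(W(a,b),1))
x,y=W(-50,-28)
to((x,y,30,p[2]),(x,y,20,p[2]))
```

```text
tray [4.74953e+02 2.82938e+02 9.90000e-02] res px [ 0.2 -0.1 -0.1 -0.1 -0.   0.  -0.   0.1]
pocket 0 [428.  250.1]
pocket 1 [527.5 260. ]
pocket 2 [422.4 305.8]
pocket 3 [521.9 315.8]
row [0.3456, -0.0228, -0.0543] [-0.0004, -0.0001, 0.0] dist 140 deg 0.2
row [0.3706, -0.0227, -0.0543] [-0.0004, -0.0001, 0.0] dist 150 deg 0.2
```

Request:
{"api": "step_arm", "payload": {"rows": [[[0.05,-0.02,-0.03],[0,0,0],0],[[0.11,-0.0228,-0.0543],[0,0,0],0],[[0.17,-0.0228,-0.0543],[0,0,0],0],[[0.23,-0.0228,-0.0543],[0,0,0],0],[[0.28,-0.0228,-0.0543],[0,0,0],0],[[0.32,-0.0228,-0.0543],[0,0,0],0],[[0.345,-0.0228,-0.0543],[0,0,0],0],[[0.345,-0.0228,-0.0543],[0,0,0],0]]}}

```text
clock: 22.28
tool_pos: [427.0, 249.7, 29.1]
tool_rot: [-0.077, 1.573, 0.076]
wrist_force: [0.5, -0.1, -1.4]
gripper_width: 21.6
```

```bash
python3 look.py pics/w19.png
python3 - <<'E'
from h import *
to((428,250.1,19.5,0.099))
E
```

```text
t 22.28 pos [427.  249.7  29.1] phi 0.0976 xaxis [-3.4e-03 -8.0e-04 -1.0e+00] q [0.28 0.19 1.96 0.   0.99 0.19] F [ 0.5 -0.1 -1.4] T [-0.05 -0.03  0.04] w 21.6
row [0.0278, -0.0003, -0.0004] [-0.0001, -0.0002, -0.0] dist 11 deg 0.1
```

View pics/w19.png

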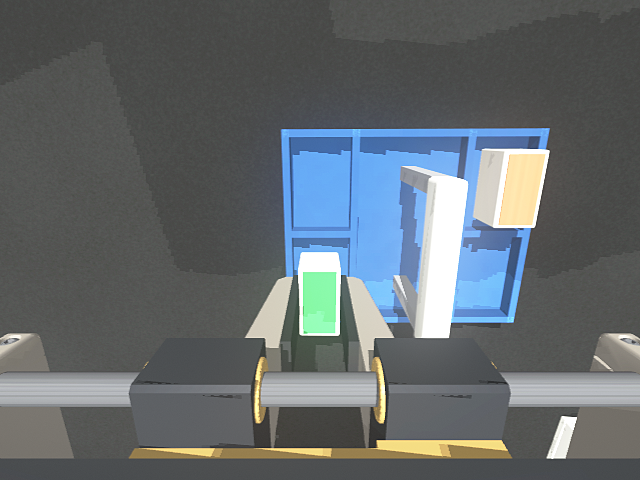

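Request:
{"api": "step_arm", "payload": {"rows": [[[0.012,0.001,0],[0,0,0],0],[[0.022,0.001,0],[0,0,0],0],[[0.026,0.001,0],[0,0,0],0],[[0.026,0.001,0],[0,0,0],0]]}}

```text
clock: 22.67
tool_pos: [429.0, 251.3, 21.1]
tool_rot: [-0.078, 1.568, 0.079]
wrist_force: [0.2, -0.2, -0.8]
gripper_width: 21.5
```

Run:
```python
from h import *
info()
```

```text
t 22.67 pos [429.  251.3  21.1] phi 0.0998 xaxis [ 1.5e-03  7.0e-04 -1.0e+00] q [0.29 0.21 1.96 0.   0.97 0.19] F [ 0.2 -0.2 -0.8] T [-0.01 -0.05 -0.03] w 21.5
```

Request:
{"api": "step_arm", "payload": {"rows": [[[0.005,0,0],[0,0,0],0],[[0.005,0,0],[0,0,0],0],[[0.005,0,0],[0,0,0],0.3],[[0.005,0,0],[0,0,0],0.35],[[0.005,0,0],[0,0,0],0.35],[[0.005,0,0],[0,0,0],0.35],[[-0.05,0,0],[0,0,0],0.35],[[-0.12,0,0],[0,0,0],0.35],[[-0.2,0,0],[0,0,0],0.35],[[-0.28,0,0],[0,0,0],0.6],[[-0.36,0,0],[0,0,0],0.6],[[-0.38,0,0],[0,0,0],0.6]]}}

```text
clock: 23.67
tool_pos: [431.7, 252.2, 178.9]
tool_rot: [-0.076, 1.559, 0.081]
wrist_force: [0.5, -0.1, -0.3]
gripper_width: 50.1
```

```bash
python3 look.py pics/w20.png
python3 - <<'E'
from h import *
for n in ["top","scene"]:
    c=cam(n)
    for name in ["brass"]:
        for s,ce,m in comps(mask(c["frame"],name),60):
            if s[4]>400: continue
            p,sz,a=rect(c,m,26); print(n,name,ce.round(1),p.round(1),np.round(sz,1),round(a,3))
to((426.4,-73.6,150,-0.4))
E
```

```text
t 23.67 pos [431.7 252.2 178.9] phi 0.1 xaxis [ 0.0103  0.0034 -0.9999] q [ 0.29 -0.02  1.85  0.    1.29  0.19] F [ 0.5 -0.1 -0.3] T [-0.   -0.1  -0.02] w 50.1
top brass [352.  324.3] [427.7 -74. ] [34.1 17.1] 1.155
scene brass [351.4 200.5] [423.6 -72.9] [34.2 15. ] 1.16
row [0.0566, -0.8074, -0.0871] [0.0796, 0.0003, -0.0002] dist 326 deg 28.6
```

View pics/w20.png

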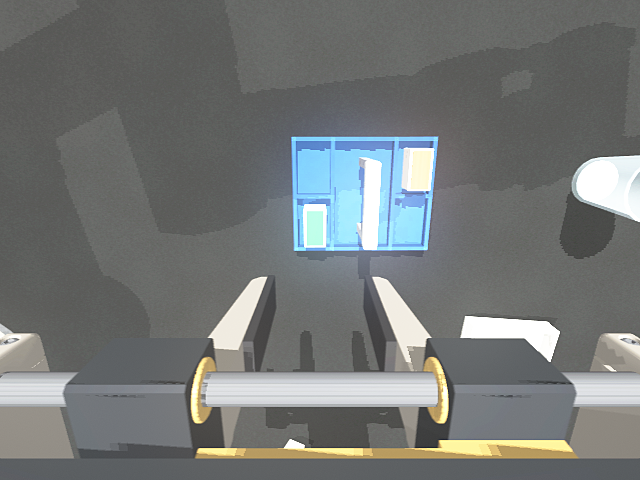

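Green (315,226) is in pocket 0 and copper (417,170) in pocket 3, both flat. Now the brass block.

Request:
{"api": "step_arm", "payload": {"rows": [[[0.0566,-0.8074,-0.0871],[0.0796,0,0],0.6],[[0.0566,-0.8074,-0.0871],[0.0796,0,0],0.6],[[0.0566,-0.8074,-0.0871],[0.0796,0,0],0.6],[[0.0566,-0.8074,-0.0871],[0.0796,0,0],0.6],[[0.0566,-0.8074,-0.0871],[0.0796,0,0],0.6],[[0.0566,-0.8074,-0.0871],[0.0796,0,0],0.6],[[0.0566,-0.8074,-0.0871],[0.0796,0,0],0.6],[[0.0566,-0.8074,-0.0871],[0.0796,0,0],0.6],[[0.0566,-0.8074,-0.0871],[0.0796,0,0],0.6],[[0.0566,-0.8074,-0.0871],[0.0796,0,0],0.6],[[0.0566,-0.8074,-0.0871],[0.0796,0,0],0.6],[[0.0566,-0.8074,-0.0871],[0.0796,0,0],0.6]]}}

```text
clock: 24.82
tool_pos: [425.6, -72.1, 149.0]
tool_rot: [0.314, 1.549, -0.311]
wrist_force: [-0.9, -0.3, 0.0]
gripper_width: 55.0
```

```bash
python3 look.py pics/w21.png brass
```

```text
t 24.82 pos [425.6 -72.1 149. ] phi -0.3986 xaxis [-8.0e-04  1.9e-03 -1.0e+00] q [-0.45 -0.16  2.05  0.    1.25 -0.05] F [-0.9 -0.3  0. ] T [-0.01 -0.1   0.04] w 55.0
```

View pics/w21.png

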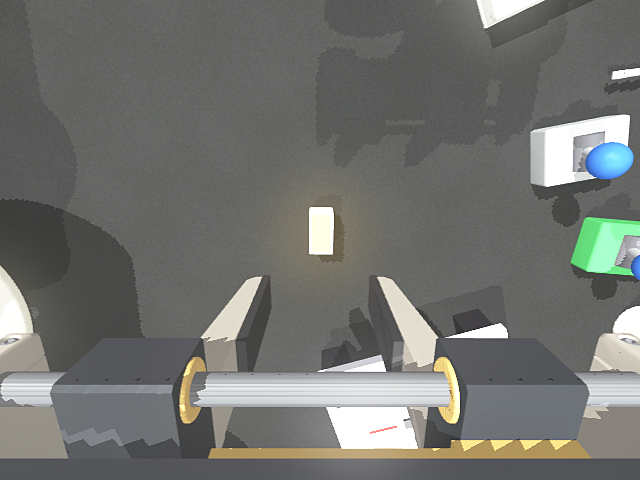

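Run:
```python
from h import *
c=cam("wrist");f=c["frame"]
m=(f.min(2)>130).astype(np.uint8); m[:, :290]=0;m[:,350:]=0;m[:190]=0;m[270:]=0
p,sz,a=rect(c,m,26);print(p,sz,a)
m2=((f[...,0]>200)&(f[...,2].astype(int)<f[...,0].astype(int)-20)).astype(np.uint8);m2[:, :290]=0;m2[:,350:]=0;m2[:190]=0;m2[270:]=0
m2=max(comps(m2,5),key=lambda q:q[0][4])[2]
p,sz,a=rect(c,m2,26);print(p,sz,a)
to((426.4,-73.4,13,-0.4))
```

```text
[427.31808472 -71.54249573] (44.81707763671875, 22.72075653076172) 1.1636902093891166
[426.63034058 -73.66532898] (34.3549690246582, 15.78764533996582) 1.1671600419733803
row [0.3417, -0.0028, 0.002] [0.0003, -0.0, -0.0002] dist 137 deg 0.1
```

Request:
{"api": "step_arm", "payload": {"rows": [[[0.08,-0.003,0.0025],[0.001,0,0],0.6],[[0.16,-0.003,0.0025],[0.001,0,0],0.5],[[0.23,-0.003,0.0025],[0.001,0,0],0.5],[[0.29,-0.003,0.0025],[0.001,0,0],0.5],[[0.325,-0.003,0.0025],[0.001,0,0],0.5],[[0.338,-0.003,0.0025],[0.001,0,0],0.5],[[0.342,-0.003,0.0025],[0.001,0,0],0.5],[[0.342,-0.003,0.0025],[0.001,0,0],0.5]]}}

```text
clock: 25.58
tool_pos: [427.3, -74.7, 13.8]
tool_rot: [0.319, 1.546, -0.317]
wrist_force: [0.2, -0.6, -0.1]
gripper_width: 46.2
```

```bash
python3 look.py pics/w22.png
```

```text
t 25.58 pos [427.3 -74.7  13.8] phi -0.4055 xaxis [ 1.7e-03  4.0e-04 -1.0e+00] q [-0.45  0.07  2.14  0.    0.93 -0.05] F [ 0.2 -0.6 -0.1] T [-0.04 -0.03 -0.02] w 46.2
```

View pics/w22.png

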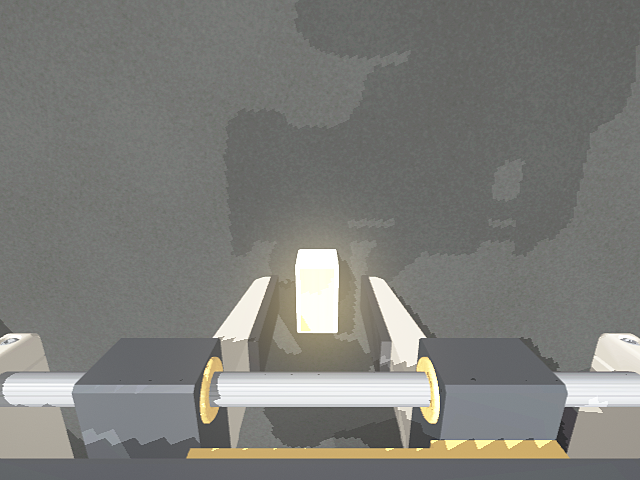

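Centred again. Grip and lift.

Request:
{"api": "step_arm", "payload": {"rows": [[[0.002,0,0],[0,0,0],0],[[0.002,0,0],[0,0,0],0],[[0.002,0,0],[0,0,0],0],[[0.002,0,0],[0,0,0],0],[[0.002,0,0],[0,0,0],0],[[0.002,0,0],[0,0,0],0]]}}

```text
clock: 26.13
tool_pos: [427.2, -75.2, 13.0]
tool_rot: [0.319, 1.546, -0.318]
wrist_force: [-1.9, 0.9, 4.7]
gripper_width: 21.7
```

Request:
{"api": "step_arm", "payload": {"rows": [[[-0.03,0,0],[0,0,0],0],[[-0.08,0,0],[0,0,0],0],[[-0.15,0,0],[0,0,0],0],[[-0.22,0,0],[0,0,0],0],[[-0.29,0,0],[0,0,0],0],[[-0.36,0,0],[0,0,0],0],[[-0.36,0,0],[0,0,0],0]]}}

```text
clock: 26.72
tool_pos: [430.0, -76.7, 162.1]
tool_rot: [0.317, 1.536, -0.32]
wrist_force: [-0.0, -0.5, -0.3]
gripper_width: 21.7
```

```bash
python3 look.py pics/w23.png
python3 - <<'E'
from h import *
T=cam("top");f=T["frame"]
cv2.imwrite("pics/t23.png",cv2.resize(f[240:380,100:400],None,fx=2.6,fy=2.6)[:,:,::-1])
to((520,258,170,0.1))
E
```

```text
t 26.72 pos [430.  -76.7 162.1] phi -0.4065 xaxis [ 0.0105 -0.0039 -0.9999] q [-0.46 -0.18  2.04  0.    1.27 -0.05] F [-0.  -0.5 -0.3] T [-0.04 -0.14  0.01] w 21.7
row [-0.0317, 0.8573, -0.1166] [-0.0806, 0.0005, -0.0] dist 346 deg 29.0
```

View pics/t23.png

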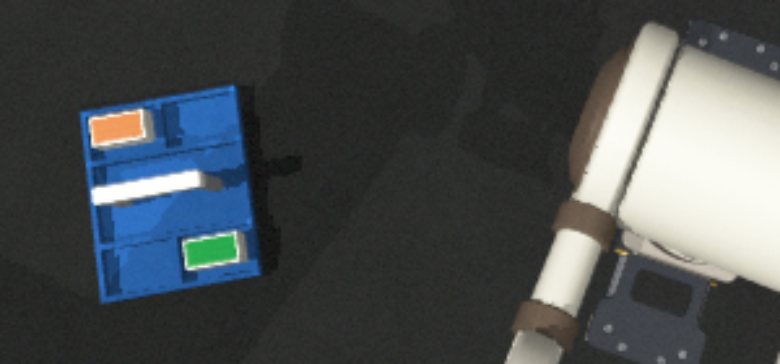

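Request:
{"api": "step_arm", "payload": {"rows": [[[-0.0317,0.04,0],[0,0,0],0],[[-0.0317,0.1,-0.01],[-0.005,0,0],0],[[-0.0317,0.18,-0.02],[-0.012,0,0],0],[[-0.0317,0.26,-0.03],[-0.02,0,0],0],[[-0.0317,0.34,-0.045],[-0.03,0,0],0],[[-0.0317,0.42,-0.06],[-0.04,0,0],0],[[-0.0317,0.5,-0.07],[-0.05,0,0],0],[[-0.0317,0.58,-0.08],[-0.06,0,0],0],[[-0.0317,0.66,-0.09],[-0.07,0,0],0],[[-0.0317,0.74,-0.1],[-0.08,0,0],0],[[-0.0317,0.81,-0.11],[-0.0806,0,0],0],[[-0.0317,0.845,-0.115],[-0.0806,0,0],0],[[-0.0317,0.857,-0.1166],[-0.0806,0,0],0],[[-0.0317,0.857,-0.1166],[-0.0806,0,0],0]]}}

```text
clock: 27.98
tool_pos: [518.3, 258.5, 167.2]
tool_rot: [-0.08, 1.572, 0.079]
wrist_force: [0.4, -0.8, -0.6]
gripper_width: 21.9
```

```bash
python3 look.py pics/w24.png
python3 - <<'E'
from h import *
to((527.5,259.5,30,0.099))
E
```

```text
t 27.98 pos [518.3 258.5 167.2] phi 0.1013 xaxis [-2.4e-03 -5.0e-04 -1.0e+00] q [0.25 0.21 1.63 0.   1.3  0.15] F [ 0.4 -0.8 -0.6] T [ 0.03 -0.04  0.06] w 21.9
row [0.3442, 0.0024, 0.0238] [0.0002, -0.0003, 0.0001] dist 138 deg 0.1
```

View pics/w24.png

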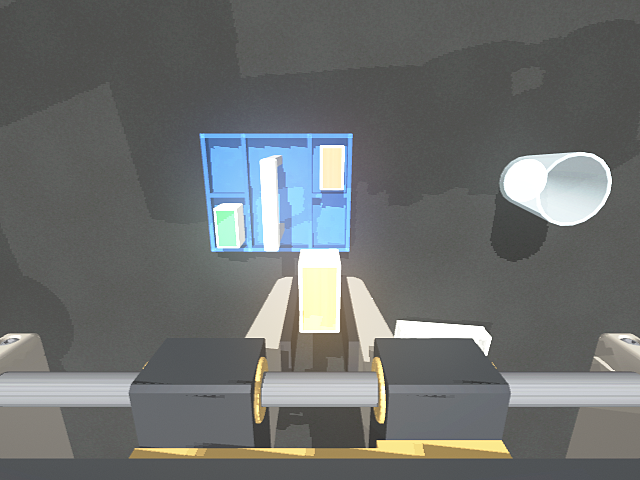

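Request:
{"api": "step_arm", "payload": {"rows": [[[0.05,0.0024,0.0238],[0,0,0],0],[[0.11,0.0024,0.0238],[0,0,0],0],[[0.17,0.0024,0.0238],[0,0,0],0],[[0.23,0.0024,0.0238],[0,0,0],0],[[0.28,0.0024,0.0238],[0,0,0],0],[[0.32,0.0024,0.0238],[0,0,0],0],[[0.344,0.0024,0.0238],[0,0,0],0],[[0.344,0.0024,0.0238],[0,0,0],0]]}}

```text
clock: 28.7
tool_pos: [526.7, 258.4, 29.2]
tool_rot: [-0.078, 1.574, 0.077]
wrist_force: [-0.3, -0.6, -1.6]
gripper_width: 21.5
```

```bash
python3 look.py pics/w25.png
python3 - <<'E'
from h import *
to((527.5,259.5,18,0.099))
E
```

```text
t 28.7 pos [526.7 258.4  29.2] phi 0.0985 xaxis [-0.0041 -0.001  -1.    ] q [0.25 0.4  1.7  0.   1.05 0.15] F [-0.3 -0.6 -1.6] T [-0.01 -0.09 -0.  ] w 21.5
row [0.0325, 0.0013, -0.001] [-0.0, -0.0002, 0.0] dist 13 deg 0.1
```

View pics/w25.png

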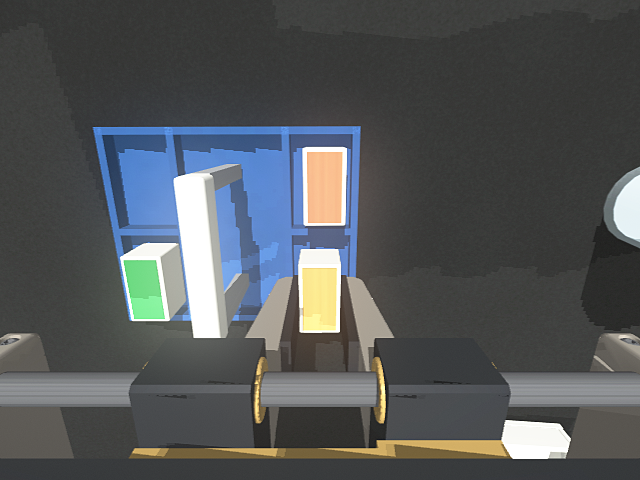

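Request:
{"api": "step_arm", "payload": {"rows": [[[0.012,0,0],[0,0,0],0],[[0.022,0,0],[0,0,0],0],[[0.03,0,0],[0,0,0],0],[[0.033,0,0],[0,0,0],0],[[0.033,0,0],[0,0,0],0]]}}

```text
clock: 29.17
tool_pos: [528.9, 260.2, 18.7]
tool_rot: [-0.078, 1.568, 0.079]
wrist_force: [0.5, -0.2, -1.0]
gripper_width: 21.6
```

Run:
```python
from h import *
info()
```

```text
t 29.17 pos [528.9 260.2  18.7] phi 0.1001 xaxis [ 1.e-03  6.e-04 -1.e+00] q [0.25 0.42 1.69 0.   1.03 0.15] F [ 0.5 -0.2 -1. ] T [-0.01 -0.05  0.02] w 21.6
```

Request:
{"api": "step_arm", "payload": {"rows": [[[0.002,0,0],[0,0,0],0],[[0.002,0,0],[0,0,0],0.3],[[0.002,0,0],[0,0,0],0.35],[[0.002,0,0],[0,0,0],0.35],[[0.002,0,0],[0,0,0],0.35],[[-0.05,0,0],[0,0,0],0.35],[[-0.12,0,0],[0,0,0],0.35],[[-0.2,0,0],[0,0,0],0.35],[[-0.28,0,0],[0,0,0],0.5],[[-0.36,0,0],[0,0,0],0.5],[[-0.38,0,0],[0,0,0],0.5],[[-0.38,0,0],[0,0,0],0.5]]}}

```text
clock: 30.17
tool_pos: [531.0, 260.7, 174.3]
tool_rot: [-0.077, 1.561, 0.08]
wrist_force: [0.5, 0.8, -0.1]
gripper_width: 45.7
```

Run:
```python
from h import *
info(); to((475,265,190,0.099))
```

```text
t 30.17 pos [531.  260.7 174.3] phi 0.0999 xaxis [ 0.0079  0.0024 -1.    ] q [0.25 0.23 1.6  0.   1.31 0.15] F [ 0.5  0.8 -0.1] T [-0.04 -0.04  0.02] w 45.7
row [-0.0402, 0.0247, -0.1379] [0.0001, 0.0013, -0.0003] dist 58 deg 0.5
```

Request:
{"api": "step_arm", "payload": {"rows": [[[-0.0402,0.0247,-0.1379],[0,0.0005,0],0.5],[[-0.0402,0.0247,-0.1379],[0,0.0005,0],0.5],[[-0.0402,0.0247,-0.1379],[0,0.0005,0],0.5],[[-0.0402,0.0247,-0.1379],[0,0.0005,0],0.5],[[-0.0402,0.0247,-0.1379],[0,0.0005,0],0.5]]}}

```text
clock: 30.58
tool_pos: [472.9, 264.1, 185.4]
tool_rot: [-0.078, 1.573, 0.078]
wrist_force: [0.1, 0.8, -0.9]
gripper_width: 46.0
```

```bash
python3 look.py pics/w26.png
python3 - <<'E'
from h import *
f=cv2.imread("pics/w26.png")
cv2.imwrite("pics/w26c.png",cv2.resize(f[150:300,220:430],None,fx=3.8,fy=3.8,interpolation=cv2.INTER_CUBIC)[:600])
c=cam("top");cv2.imwrite("pics/t26.png",c["frame"][:,:,::-1])
c=cam("scene");cv2.imwrite("pics/s26.png",cv2.resize(c["frame"][270:400,390:540],None,fx=4,fy=4,interpolation=cv2.INTER_CUBIC)[:,:,::-1])
E
```

```text
t 30.58 pos [472.9 264.1 185.4] phi 0.0997 xaxis [-3.3e-03 -4.0e-04 -1.0e+00] q [0.29 0.1  1.72 0.   1.32 0.19] F [ 0.1  0.8 -0.9] T [-0.07 -0.09 -0.01] w 46.0
```

View pics/w26c.png

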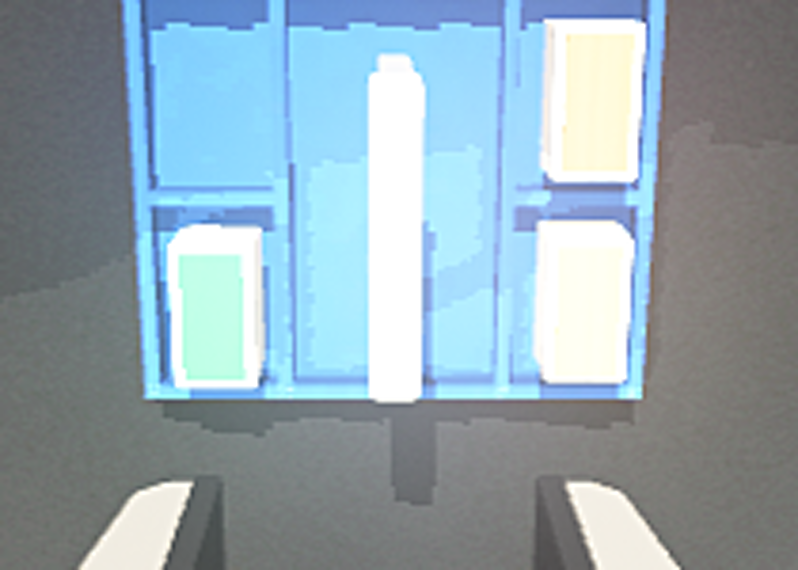

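View pics/s26.png

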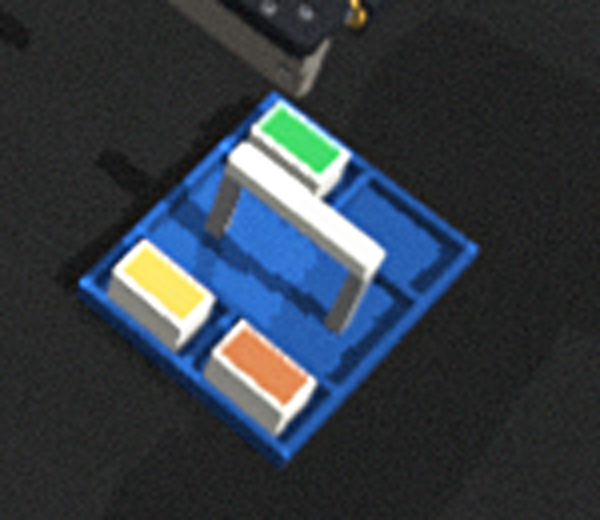

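View pics/w26.png

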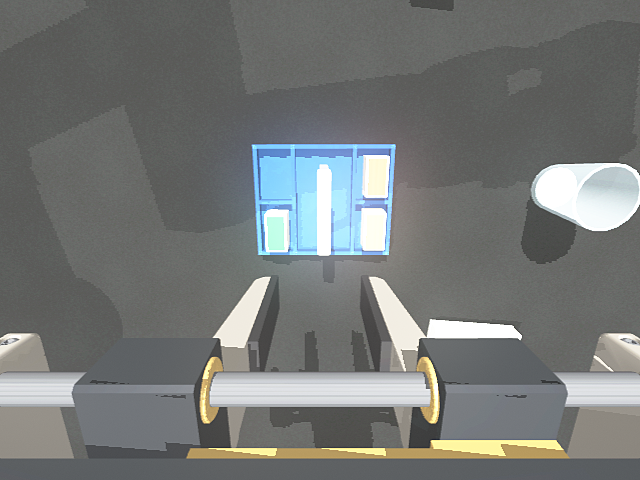

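Run:
```python
from trayfit import *
c=cam("wrist")
print(unproj(c,[(317.5+.0,168.5),(331,168.5),(330.5,255),(317,255),(324,212)],74).round(1))
u=np.array([(253,145),(395,145),(389,254.5),(258.5,254.5)])
trayfit(c,u)
to((475,282.9,100,0.099),(475,282.9,49,0.099))
```

```text
[[465.6 321.7  74. ]
 [476.8 322.9  74. ]
 [484.8 246.8  74. ]
 [472.7 245.6  74. ]
 [474.8 285.5  74. ]]
tray [4.75592e+02 2.82952e+02 1.01000e-01] res px [-0.5 -0.3  0.6 -0.5 -0.3  0.5  0.2  0.5]
row [0.2155, 0.0462, 0.0093] [0.0, -0.0004, -0.0001] dist 88 deg 0.1
row [0.343, 0.0461, 0.0096] [0.0, -0.0004, -0.0001] dist 138 deg 0.1
```

Request:
{"api": "step_arm", "payload": {"rows": [[[0.05,0.03,0.005],[0,-0.0004,0],0.5],[[0.11,0.046,0.0096],[0,-0.0004,0],0.45],[[0.17,0.046,0.0096],[0,-0.0004,0],0.4],[[0.23,0.046,0.0096],[0,-0.0004,0],0.4],[[0.28,0.046,0.0096],[0,-0.0004,0],0.4],[[0.32,0.046,0.0096],[0,-0.0004,0],0.4],[[0.343,0.046,0.0096],[0,-0.0004,0],0.4],[[0.343,0.046,0.0096],[0,-0.0004,0],0.4],[[0.343,0.046,0.0096],[0,-0.0004,0],0.4]]}}

```text
clock: 31.53
tool_pos: [474.9, 283.1, 49.6]
tool_rot: [-0.078, 1.569, 0.079]
wrist_force: [0.6, -0.1, -0.4]
gripper_width: 36.7
```

```bash
python3 look.py pics/w27.png
```

```text
t 31.53 pos [474.9 283.1  49.6] phi 0.0996 xaxis [ 3.e-04  5.e-04 -1.e+00] q [0.32 0.29 1.79 0.   1.06 0.22] F [ 0.6 -0.1 -0.4] T [-0.02 -0.13  0.04] w 36.7
```

View pics/w27.png

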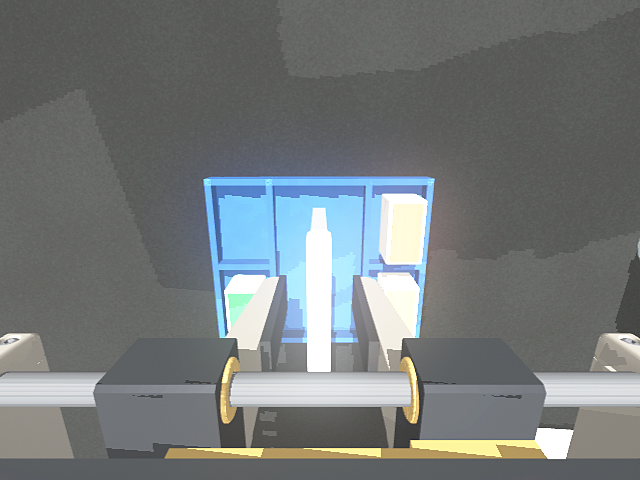

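The handle bar (319,290) lies centrally between the fingers. Grip.

Request:
{"api": "step_arm", "payload": {"rows": [[[0,0,0],[0,0,0],0],[[0,0,0],[0,0,0],0],[[0,0,0],[0,0,0],0],[[0,0,0],[0,0,0],0],[[0,0,0],[0,0,0],0],[[0,0,0],[0,0,0],0],[[0,0,0],[0,0,0],0]]}}

```text
clock: 32.17
tool_pos: [474.8, 283.3, 50.2]
tool_rot: [-0.078, 1.568, 0.079]
wrist_force: [-2.0, -0.1, 5.2]
gripper_width: 11.6
```

Request:
{"api": "step_arm", "payload": {"rows": [[[-0.01,0,0],[0,0,0],0],[[-0.025,0,0],[0,0,0],0],[[-0.045,0,0],[0,0,0],0],[[-0.07,0,0],[0,0,0],0],[[-0.08,0,0],[0,0,0],0],[[-0.08,0,0],[0,0,0],0]]}}

```text
clock: 32.67
tool_pos: [475.9, 283.6, 83.4]
tool_rot: [-0.077, 1.565, 0.08]
wrist_force: [0.0, 0.1, -4.8]
gripper_width: 11.6
```

```bash
python3 look.py pics/w28.png
python3 - <<'E'
from h import *
c=cam("scene");cv2.imwrite("pics/s28.png",cv2.resize(c["frame"][230:400,390:590],None,fx=3.5,fy=3.5,interpolation=cv2.INTER_CUBIC)[:,:,::-1])
E
```

```text
t 32.67 pos [475.9 283.6  83.4] phi 0.0999 xaxis [ 0.0038  0.0017 -1.    ] q [0.32 0.24 1.78 0.   1.12 0.22] F [ 0.   0.1 -4.8] T [-0.05 -0.03  0.01] w 11.6
```

View pics/w28.png

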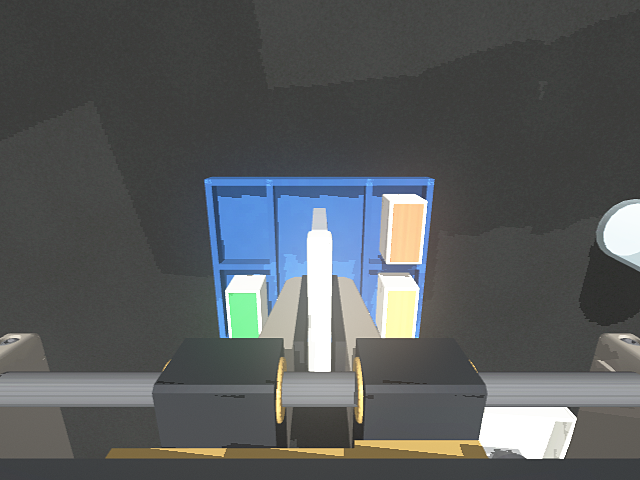

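View pics/s28.png

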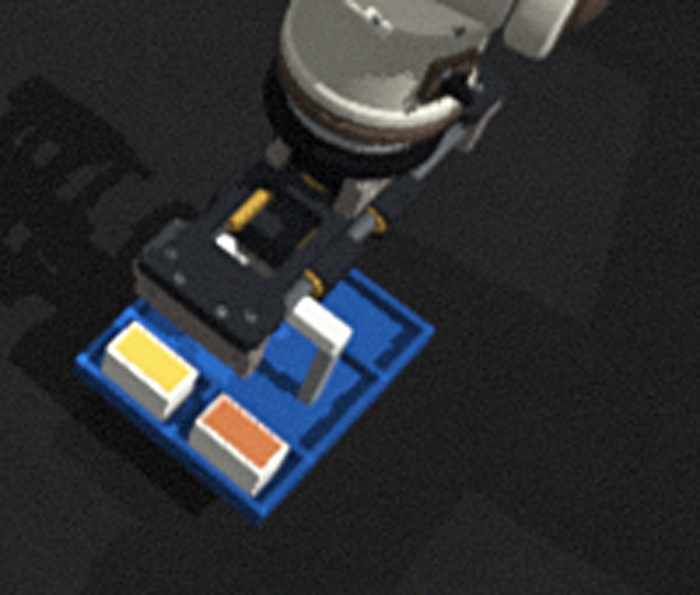

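The tray hangs level, with the blocks seated and 4.8 N on the wrist, which matches about 0.49 kg. Carry it gently in two halves.

Run:
```python
from h import *
to((464,0,160,0.0))
```

```text
row [-0.1959, -0.7016, -0.0971] [0.0159, 0.0002, -0.0001] dist 294 deg 5.7
```

Request:
{"api": "step_arm", "payload": {"rows": [[[-0.02,0,0],[0,0,0],0],[[-0.05,0,0],[0,0,0],0],[[-0.09,-0.01,0],[0,0,0],0],[[-0.13,-0.03,-0.004],[0,0,0],0],[[-0.165,-0.06,-0.008],[0.001,0,0],0],[[-0.185,-0.1,-0.014],[0.002,0,0],0],[[-0.196,-0.15,-0.02],[0.003,0,0],0],[[-0.196,-0.2,-0.028],[0.0045,0,0],0],[[-0.196,-0.25,-0.035],[0.0055,0,0],0],[[-0.196,-0.3,-0.042],[0.0065,0,0],0],[[-0.196,-0.35,-0.049],[0.008,0,0],0],[[-0.196,-0.4,-0.056],[0.009,0,0],0],[[-0.196,-0.45,-0.063],[0.01,0,0],0],[[-0.196,-0.5,-0.07],[0.0112,0,0],0],[[-0.196,-0.55,-0.077],[0.0124,0,0],0],[[-0.196,-0.6,-0.084],[0.0135,0,0],0],[[-0.196,-0.64,-0.09],[0.0146,0,0],0],[[-0.196,-0.675,-0.094],[0.0155,0,0],0],[[-0.196,-0.695,-0.097],[0.0159,0,0],0],[[-0.196,-0.702,-0.097],[0.0159,0,0],0]]}}

```text
clock: 34.43
tool_pos: [464.2, -1.2, 160.7]
tool_rot: [0.001, 1.569, -0.001]
wrist_force: [-0.6, -0.1, -5.2]
gripper_width: 11.4
```

```bash
python3 look.py pics/w29.png
python3 - <<'E'
from h import *
to((452,-288,160,-0.096))
c=cam("scene");cv2.imwrite("pics/s29.png",c["frame"][:,:,::-1])
E
```

```text
t 34.43 pos [464.2  -1.2 160.7] phi -0.0015 xaxis [ 1.7e-03  1.0e-04 -1.0e+00] q [-0.26 -0.09  1.96  0.    1.27 -0.26] F [-0.6 -0.1 -5.2] T [-0.02 -0.   -0.01] w 11.4
row [0.001, -0.7176, -0.0298] [0.0151, 0.0002, -0.0] dist 287 deg 5.4
```

View pics/s29.png

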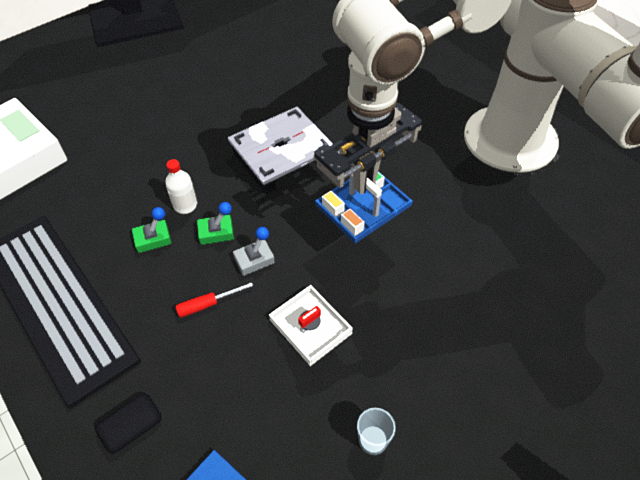

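The tray is level at mid-path. Lock in the dish at (310,318), stage empty (280,145). Second half.

Request:
{"api": "step_arm", "payload": {"rows": [[[0,-0.01,0],[0,0,0],0],[[0,-0.03,-0.001],[0,0,0],0],[[0.001,-0.06,-0.002],[0.001,0,0],0],[[0.001,-0.1,-0.004],[0.002,0,0],0],[[0.001,-0.15,-0.006],[0.003,0,0],0],[[0.001,-0.2,-0.008],[0.0042,0,0],0],[[0.001,-0.25,-0.01],[0.0053,0,0],0],[[0.001,-0.3,-0.0125],[0.0063,0,0],0],[[0.001,-0.35,-0.0145],[0.0074,0,0],0],[[0.001,-0.4,-0.0166],[0.0084,0,0],0],[[0.001,-0.45,-0.0187],[0.0095,0,0],0],[[0.001,-0.5,-0.021],[0.0105,0,0],0],[[0.001,-0.55,-0.023],[0.0116,0,0],0],[[0.001,-0.6,-0.025],[0.0126,0,0],0],[[0.001,-0.645,-0.027],[0.0136,0,0],0],[[0.001,-0.68,-0.0285],[0.0145,0,0],0],[[0.001,-0.705,-0.0295],[0.0151,0,0],0],[[0.001,-0.7176,-0.0298],[0.0151,0,0],0],[[0.001,-0.7176,-0.0298],[0.0151,0,0],0],[[0.001,-0.7176,-0.0298],[0.0151,0,0],0]]}}

```text
clock: 36.2
tool_pos: [452.0, -286.6, 159.1]
tool_rot: [0.075, 1.569, -0.073]
wrist_force: [0.9, -0.1, -5.9]
gripper_width: 11.4
```

```bash
python3 look.py pics/w30.png
python3 - <<'E'
from h import *
to((452,-288,112,-0.096),(452,-288,101,-0.096))
E
```

```text
t 36.2 pos [ 452.  -286.6  159.1] phi -0.0946 xaxis [ 3.0e-04  1.5e-03 -1.0e+00] q [-0.79  0.11  1.77  0.    1.27 -0.7 ] F [ 0.9 -0.1 -5.9] T [-0.02  0.04  0.01] w 11.4
row [0.1177, -0.0043, 0.0002] [0.0003, 0.0, -0.0002] dist 47 deg 0.1
row [0.1452, -0.0044, 0.0002] [0.0003, 0.0, -0.0002] dist 58 deg 0.1
```

View pics/w30.png

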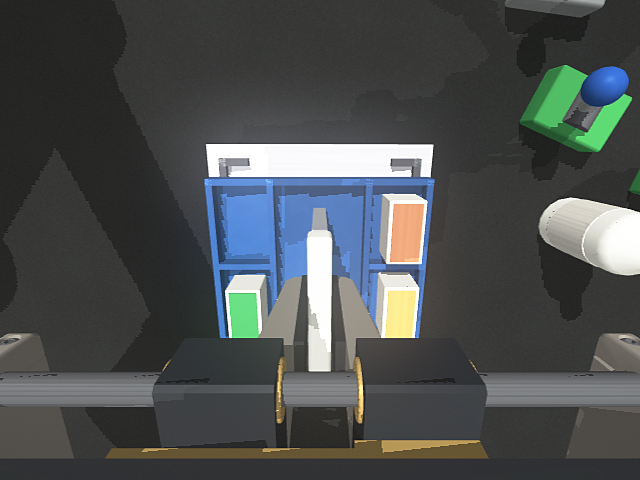

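Request:
{"api": "step_arm", "payload": {"rows": [[[0.015,-0.002,0],[0,0,0],0],[[0.035,-0.004,0],[0,0,0],0],[[0.06,-0.004,0],[0,0,0],0],[[0.085,-0.004,0],[0,0,0],0],[[0.105,-0.004,0],[0,0,0],0],[[0.115,-0.004,0],[0,0,0],0],[[0.115,-0.004,0],[0,0,0],0],[[0.115,-0.004,0],[0,0,0],0]]}}

```text
clock: 36.92
tool_pos: [451.8, -288.7, 113.0]
tool_rot: [0.075, 1.569, -0.074]
wrist_force: [-0.4, -0.1, -5.6]
gripper_width: 11.7
```

```bash
python3 look.py pics/w31.png
python3 - <<'E'
from h import *
c=cam("top");cv2.imwrite("pics/t31.png",cv2.resize(c["frame"][235:375,390:540],None,fx=4,fy=4,interpolation=cv2.INTER_CUBIC)[:,:,::-1])
c=cam("scene");cv2.imwrite("pics/s31.png",cv2.resize(c["frame"][80:210,210:360],None,fx=4.5,fy=4.5,interpolation=cv2.INTER_CUBIC)[:,:,::-1])
E
```

```text
t 36.92 pos [ 451.8 -288.7  113. ] phi -0.0949 xaxis [ 2.e-04  1.e-03 -1.e+00] q [-0.79  0.16  1.8   0.    1.18 -0.7 ] F [-0.4 -0.1 -5.6] T [ 0.02 -0.1  -0.01] w 11.7
```

View pics/w31.png

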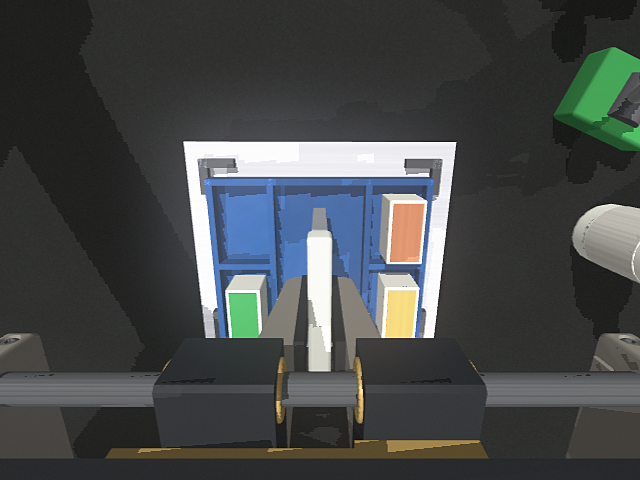

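View pics/s31.png

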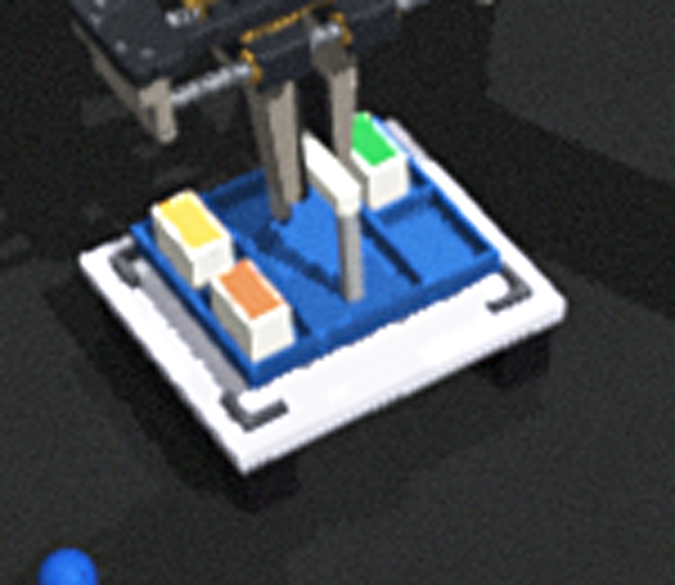

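Run:
```python
from trayfit import *
c=cam("wrist")
a=unproj(c,[(184.5,141.5),(456.5,141.5)],50);m=a.mean(0);d=a[1]-a[0];yaw=np.arctan2(d[1],d[0])
print("stage +y edge",a.round(1),np.linalg.norm(d).round(1),yaw.round(3),"centre",(m+80*np.array([np.sin(yaw),-np.cos(yaw),0])).round(1))
b=unproj(c,[(205.5,178.5),(434.5,178.5)],63+14);m=b.mean(0);d=b[1]-b[0];yaw=np.arctan2(d[1],d[0])
print("tray +y edge",b.round(1),np.linalg.norm(d).round(1),yaw.round(3),"centre",(m+58*np.array([np.sin(yaw),-np.cos(yaw),0])).round(1))
```

```text
stage +y edge [[ 369.2 -201.2   50. ]
 [ 552.3 -218.5   50. ]] 184.0 -0.094 centre [ 453.2 -289.5   50. ]
tray +y edge [[ 387.9 -224.8   77. ]
 [ 528.6 -238.1   77. ]] 141.3 -0.094 centre [ 452.8 -289.2   77. ]
```

Stage centre (453.2, -289.5) and tray centre (452.8, -289.2) agree, with equal yaw. Lower to contact.

Request:
{"api": "step_arm", "payload": {"rows": [[[0.006,0,0],[0,0,0],0],[[0.012,0,0],[0,0,0],0],[[0.018,0,0],[0,0,0],0],[[0.024,0,0],[0,0,0],0],[[0.028,0,0],[0,0,0],0],[[0.028,0,0],[0,0,0],0]]}}

```text
clock: 37.62
tool_pos: [451.6, -288.5, 101.4]
tool_rot: [0.076, 1.57, -0.073]
wrist_force: [-0.5, -0.5, -4.7]
gripper_width: 11.4
```

Run:
```python
from h import *
info()
```

```text
t 37.62 pos [ 451.6 -288.5  101.4] phi -0.0949 xaxis [-3.0e-04  1.4e-03 -1.0e+00] q [-0.79  0.18  1.81  0.    1.15 -0.7 ] F [-0.5 -0.5 -4.7] T [0.01 0.   0.  ] w 11.4
```

Request:
{"api": "step_arm", "payload": {"rows": [[[0.002,0,0],[0,0,0],0],[[0.004,0,0],[0,0,0],0],[[0.004,0,0],[0,0,0],0]]}}

```text
clock: 37.87
tool_pos: [451.9, -288.8, 100.4]
tool_rot: [0.075, 1.569, -0.074]
wrist_force: [-0.0, 0.2, -5.1]
gripper_width: 11.9
```

Run:
```python
from h import *
info()
```

```text
t 37.87 pos [ 451.9 -288.8  100.4] phi -0.0949 xaxis [ 5.e-04  6.e-04 -1.e+00] q [-0.79  0.18  1.81  0.    1.15 -0.7 ] F [-0.   0.2 -5.1] T [-0.02 -0.05  0.  ] w 11.9
```

Request:
{"api": "step_arm", "payload": {"rows": [[[0.002,0,0],[0,0,0],0],[[0.004,0,0],[0,0,0],0],[[0.004,0,0],[0,0,0],0]]}}

```text
clock: 38.12
tool_pos: [452.0, -288.9, 100.2]
tool_rot: [0.075, 1.569, -0.074]
wrist_force: [-4.6, 2.7, 4.6]
gripper_width: 11.5
```

Run:
```python
from h import *
info()
```

```text
t 38.12 pos [ 452.  -288.9  100.2] phi -0.0947 xaxis [ 3.e-04  5.e-04 -1.e+00] q [-0.79  0.18  1.81  0.    1.15 -0.7 ] F [-4.6  2.7  4.6] T [ 0.54  0.66 -0.01] w 11.5
```

Contact. Release, let it settle, go up.

Request:
{"api": "step_arm", "payload": {"rows": [[[0,0,0],[0,0,0],0.1],[[0,0,0],[0,0,0],0.2],[[0,0,0],[0,0,0],0.3],[[0,0,0],[0,0,0],0.35],[[0,0,0],[0,0,0],0.35],[[-0.04,0,0],[0,0,0],0.35],[[-0.1,0,0],[0,0,0],0.35],[[-0.18,0,0],[0,0,0],0.35],[[-0.26,0,0],[0,0,0],0.35],[[-0.34,0,0],[0,0,0],0.35],[[-0.36,0,0],[0,0,0],0.35],[[-0.36,0,0],[0,0,0],0.35]]}}

```text
clock: 39.12
tool_pos: [453.3, -290.3, 246.3]
tool_rot: [0.071, 1.564, -0.078]
wrist_force: [0.3, -0.7, -0.4]
gripper_width: 32.1
```

```bash
python3 look.py pics/w32.png
python3 - <<'E'
from h import *
c=cam("scene");cv2.imwrite("pics/s32.png",cv2.resize(c["frame"][80:210,210:360],None,fx=4.5,fy=4.5,interpolation=cv2.INTER_CUBIC)[:,:,::-1])
E
```

```text
t 39.12 pos [ 453.3 -290.3  246.3] phi -0.0948 xaxis [ 0.0055 -0.0044 -1.    ] q [-0.79  0.04  1.67  0.    1.43 -0.7 ] F [ 0.3 -0.7 -0.4] T [-0.08 -0.07 -0.03] w 32.1
```

View pics/w32.png

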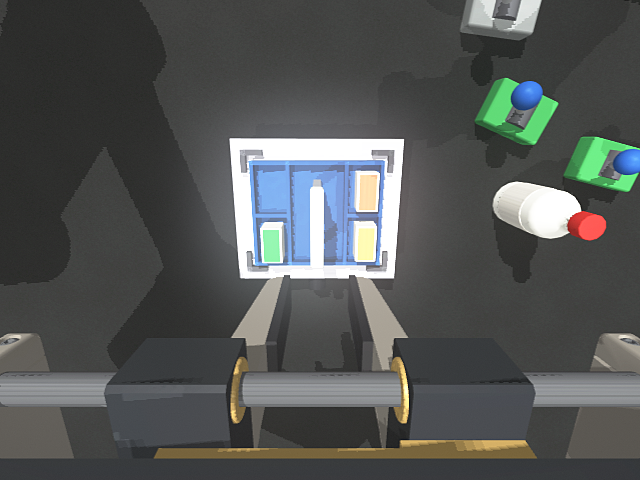

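View pics/s32.png

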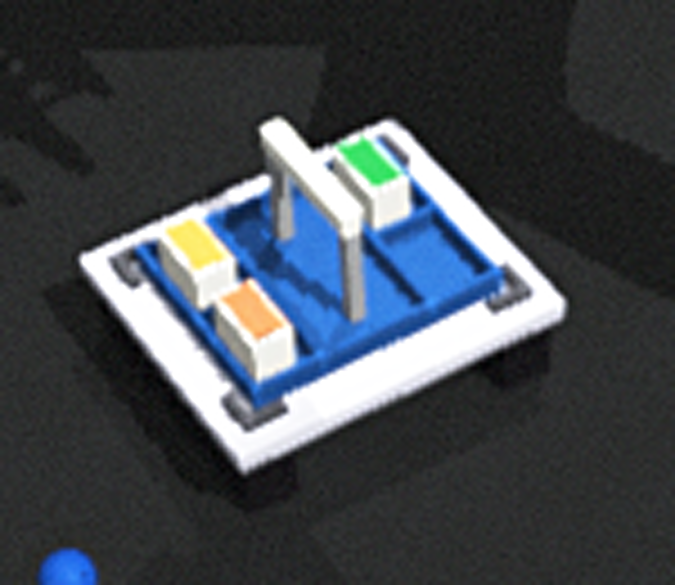

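The tray sits flat inside the four stops with all three blocks seated (wrist view (318,215)). Last comes the grey lamp lever, approached from the robot's side with fingers shut.

Run:
```python
from h import *
to((590,-79,200,1.37))
```

```text
row [0.1049, 0.5543, 0.2949] [-0.2332, 0.0001, -0.0002] dist 255 deg 83.9
```

Request:
{"api": "step_arm", "payload": {"rows": [[[0.05,0.05,0.03],[-0.01,0,0],0.2],[[0.1,0.1,0.06],[-0.03,0,0],0.1],[[0.105,0.2,0.1],[-0.05,0,0],0],[[0.105,0.3,0.15],[-0.07,0,0],0],[[0.105,0.4,0.2],[-0.09,0,0],0],[[0.105,0.5,0.25],[-0.11,0,0],0],[[0.105,0.5543,0.2949],[-0.13,0,0],0],[[0.105,0.5543,0.2949],[-0.15,0,0],0],[[0.105,0.5543,0.2949],[-0.17,0,0],0],[[0.105,0.5543,0.2949],[-0.19,0,0],0],[[0.105,0.5543,0.2949],[-0.21,0,0],0],[[0.105,0.5543,0.2949],[-0.23,0,0],0],[[0.105,0.5543,0.2949],[-0.2332,0,0],0],[[0.105,0.5543,0.2949],[-0.2332,0,0],0]]}}

```text
clock: 40.38
tool_pos: [588.8, -78.8, 198.0]
tool_rot: [-1.057, 1.299, 1.065]
wrist_force: [-0.2, -1.2, 0.4]
gripper_width: -0.0
```

```bash
python3 look.py pics/w33.png blue
```

```text
t 40.38 pos [588.8 -78.8 198. ] phi 1.3709 xaxis [-0.004   0.0022 -1.    ] q [-0.34  0.22  1.56  0.    1.37 -1.71] F [-0.2 -1.2  0.4] T [ 0.01 -0.16  0.09] w -0.0
blue [226.4 323.8] 534 [ 687.4 -209.3] [33.6 29.1] -0.268
```

View pics/w33.png

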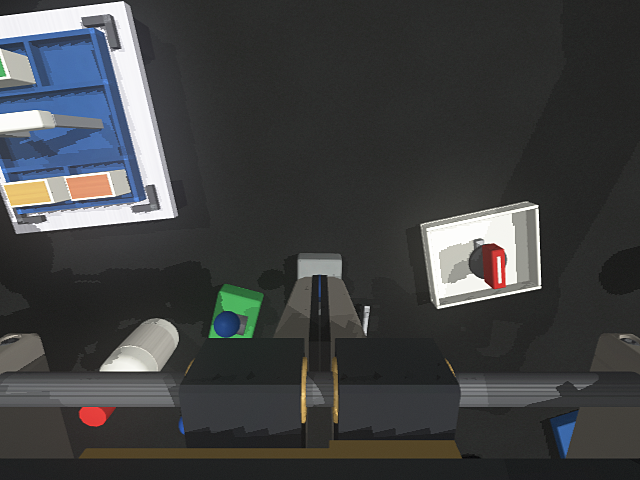

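Run:
```python
from h import *
c=cam("wrist")
e=unproj(c,[(298.5,254.5),(341.5,254.5)],25);print(e.round(1),np.linalg.norm(e[1]-e[0]))
print((e.mean(0)+35*np.array([.98,-.199,0])).round(1))
c=cam("top");f=c["frame"]
for s,ce,m in comps(mask(f,"blue"),20):
    if 330<ce[0]<375 and 180<ce[1]<230: print("ball top",ce,unproj(c,[ce],75).round(1))
b=np.array([664.7,-93.5]);d=np.array([np.cos(-.2),np.sin(-.2)])
for o in (-68,-62,-30,0,5): print(o,(b+o*d).round(1))
to((*(b-68*d),62,1.371))
```

```text
[[ 621.5 -109.1   25. ]
 [ 630.9  -62.9   25. ]] 47.150530404239575
[660.5 -93.   25. ]
-68 [598.1 -80. ]
-62 [603.9 -81.2]
-30 [635.3 -87.5]
0 [664.7 -93.5]
5 [669.6 -94.5]
row [0.3434, -0.0223, 0.0016] [-0.0003, 0.0002, -0.0004] dist 138 deg 0.2
```

Request:
{"api": "step_arm", "payload": {"rows": [[[0.06,-0.015,0.0016],[0,0,0],0],[[0.12,-0.015,0.0016],[0,0,0],0],[[0.18,-0.015,0.0016],[0,0,0],0],[[0.24,-0.015,0.0016],[0,0,0],0],[[0.3,-0.015,0.0016],[0,0,0],0],[[0.335,-0.015,0.0016],[0,0,0],0],[[0.3434,-0.0223,0.0016],[0,0,0],0],[[0.3434,-0.0223,0.0016],[0,0,0],0]]}}

```text
clock: 41.2
tool_pos: [598.5, -80.1, 62.2]
tool_rot: [-1.058, 1.298, 1.062]
wrist_force: [1.1, 0.5, 0.1]
gripper_width: 0.4
```

Run:
```python
from h import *
info()
c=cam("scene");cv2.imwrite("pics/s34.png",cv2.resize(c["frame"][170:300,200:350],None,fx=4.5,fy=4.5,interpolation=cv2.INTER_CUBIC)[:,:,::-1])
b=np.array([664.7,-93.5]);d=np.array([np.cos(-.2),np.sin(-.2)])
to(*[(*(b+o*d),62,1.371) for o in (-60,-20,0,5)])
```

```text
t 41.2 pos [598.5 -80.1  62.2] phi 1.3697 xaxis [-0.0019  0.0015 -1.    ] q [-0.33  0.39  1.63  0.    1.12 -1.7 ] F [1.1 0.5 0.1] T [ 0.05 -0.1  -0.02] w 0.4
row [0.0044, -0.0163, 0.0005] [-0.0002, 0.0001, 0.0001] dist 7 deg 0.1
row [0.0044, -0.1163, 0.0006] [-0.0002, 0.0001, 0.0001] dist 47 deg 0.1
row [0.0044, -0.1663, 0.0006] [-0.0002, 0.0001, 0.0001] dist 67 deg 0.1
row [0.0045, -0.1788, 0.0006] [-0.0002, 0.0001, 0.0001] dist 72 deg 0.1
```

View pics/s34.png

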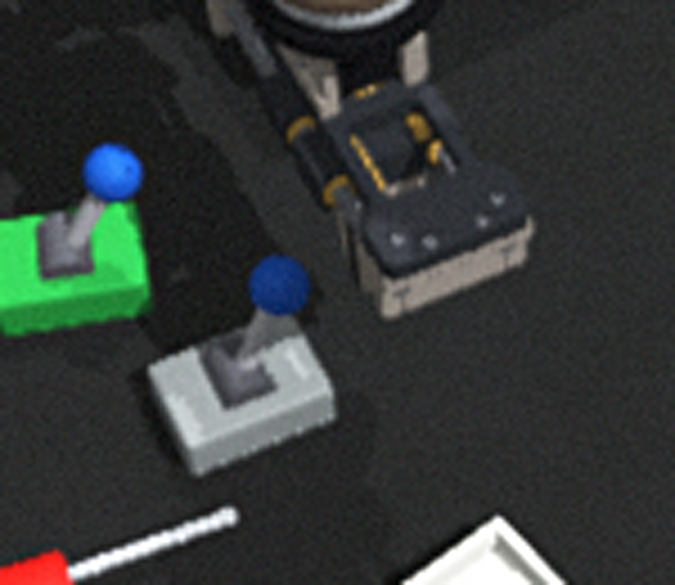

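Request:
{"api": "step_arm", "payload": {"rows": [[[0,-0.02,0],[0,0,0],0],[[0,-0.04,0],[0,0,0],0],[[0,-0.06,0],[0,0,0],0],[[0,-0.08,0],[0,0,0],0],[[0,-0.1,0],[0,0,0],0],[[0,-0.12,0],[0,0,0],0],[[0,-0.14,0],[0,0,0],0],[[0,-0.15,0],[0,0,0],0],[[0,-0.155,0],[0,0,0],0],[[0,-0.155,0],[0,0,0],0]]}}

```text
clock: 42.08
tool_pos: [660.9, -93.0, 64.1]
tool_rot: [-1.061, 1.296, 1.059]
wrist_force: [0.0, 0.5, -0.6]
gripper_width: -0.0
```

Run:
```python
from h import *
info()
c=cam("scene");cv2.imwrite("pics/s35.png",cv2.resize(c["frame"][170:300,200:350],None,fx=4.5,fy=4.5,interpolation=cv2.INTER_CUBIC)[:,:,::-1])
```

```text
t 42.08 pos [660.9 -93.   64.1] phi 1.3703 xaxis [ 1.7e-03  2.0e-04 -1.0e+00] q [-0.32  0.53  1.44  0.    1.17 -1.69] F [ 0.   0.5 -0.6] T [ 0.04 -0.14 -0.03] w -0.0
```

View pics/s35.png

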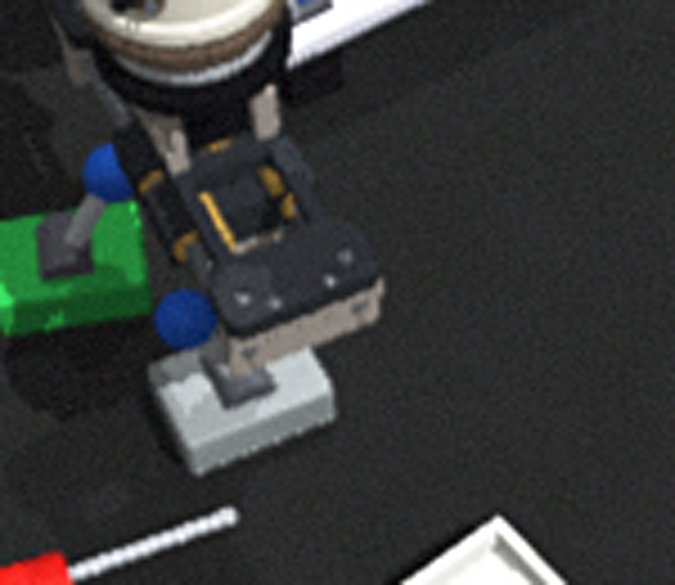

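The ball (185,318) has gone over past the middle. Now small steps until the stop is felt.

Request:
{"api": "step_arm", "payload": {"rows": [[[0,-0.006,0],[0,0,0],0],[[0,-0.012,0],[0,0,0],0],[[0,-0.018,0],[0,0,0],0],[[0,-0.018,0],[0,0,0],0]]}}

```text
clock: 42.47
tool_pos: [667.1, -94.1, 63.5]
tool_rot: [-1.06, 1.297, 1.061]
wrist_force: [-0.7, 0.7, 0.1]
gripper_width: 0.5
```

Run:
```python
from h import *
info()
```

```text
t 42.47 pos [667.1 -94.1  63.5] phi 1.3703 xaxis [ 2.e-04  8.e-04 -1.e+00] q [-0.32  0.55  1.41  0.    1.18 -1.69] F [-0.7  0.7  0.1] T [ 0.06 -0.04  0.04] w 0.5
```

Request:
{"api": "step_arm", "payload": {"rows": [[[0,-0.004,0],[0,0,0],0],[[0,-0.008,0],[0,0,0],0],[[0,-0.008,0],[0,0,0],0]]}}

```text
clock: 42.72
tool_pos: [670.3, -94.8, 63.6]
tool_rot: [-1.06, 1.297, 1.06]
wrist_force: [-0.3, 0.8, -1.3]
gripper_width: 0.3
```

Run:
```python
from h import *
info()
```

```text
t 42.72 pos [670.3 -94.8  63.6] phi 1.3703 xaxis [ 4.e-04  7.e-04 -1.e+00] q [-0.32  0.56  1.4   0.    1.18 -1.69] F [-0.3  0.8 -1.3] T [ 0.09 -0.03 -0.01] w 0.3
```

Request:
{"api": "step_arm", "payload": {"rows": [[[0,-0.004,0],[0,0,0],0],[[0,-0.008,0],[0,0,0],0],[[0,-0.008,0],[0,0,0],0]]}}

```text
clock: 42.97
tool_pos: [671.8, -95.0, 63.4]
tool_rot: [-1.058, 1.299, 1.064]
wrist_force: [-6.2, 1.9, 2.1]
gripper_width: 0.7
```

Run:
```python
from h import *
info()
c=cam("scene");cv2.imwrite("pics/s36.png",cv2.resize(c["frame"][170:300,200:350],None,fx=4.5,fy=4.5,interpolation=cv2.INTER_CUBIC)[:,:,::-1])
```

```text
t 42.97 pos [671.8 -95.   63.4] phi 1.3705 xaxis [-0.0038  0.0015 -1.    ] q [-0.32  0.56  1.39  0.    1.19 -1.69] F [-6.2  1.9  2.1] T [0.19 1.05 0.02] w 0.7
```

View pics/s36.png

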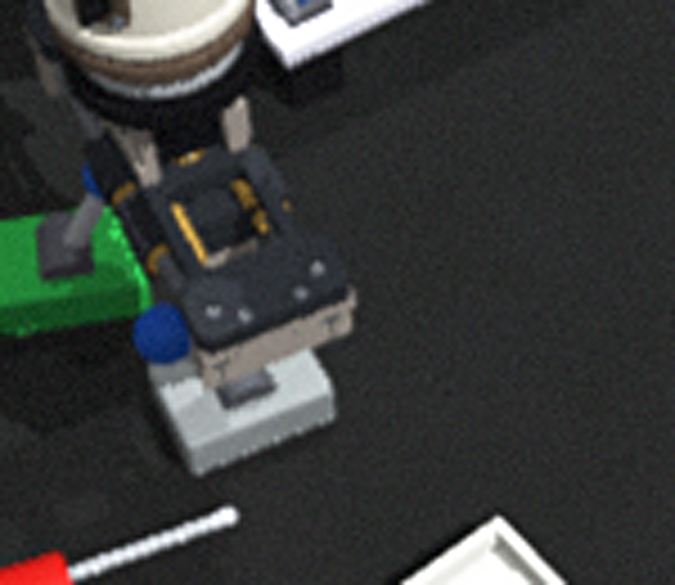

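Resistance has jumped to 6 N at +7 mm (expected about +5), so this is the stop. One tiny nudge more, then back off and rise.

Request:
{"api": "step_arm", "payload": {"rows": [[[0,-0.003,0],[0,0,0],0],[[0,-0.003,0],[0,0,0],0]]}}

```text
clock: 43.18
tool_pos: [672.0, -95.1, 63.4]
tool_rot: [-1.056, 1.301, 1.066]
wrist_force: [-10.1, 1.5, 4.3]
gripper_width: 0.6
```

Run:
```python
from h import *
info()
```

```text
t 43.18 pos [672.  -95.1  63.4] phi 1.3706 xaxis [-0.0063  0.002  -1.    ] q [-0.32  0.57  1.39 -0.    1.19 -1.69] F [-10.1   1.5   4.3] T [ 0.36  1.65 -0.  ] w 0.6
```

Request:
{"api": "step_arm", "payload": {"rows": [[[0,0.02,0],[0,0,0],0],[[0,0.05,0],[0,0,0],0],[[0,0.09,0],[0,0,0],0],[[0,0.14,0],[0,0,0],0],[[-0.05,0.18,0],[0,0,0],0],[[-0.12,0.22,0],[0,0,0],0],[[-0.2,0.3,0],[0,0,0],0],[[-0.28,0.38,0],[0,0,0],0],[[-0.36,0.45,0],[0,0,0],0],[[-0.4,0.5,0],[0,0,0],0],[[-0.4,0.52,0],[0,0,0],0],[[-0.4,0.52,0],[0,0,0],0]]}}

```text
clock: 44.18
tool_pos: [470.9, -54.5, 225.6]
tool_rot: [-1.063, 1.294, 1.056]
wrist_force: [-0.1, -0.1, -0.7]
gripper_width: 0.7
```

Run:
```python
from h import *
info()
T=cam("top");S=cam("scene")
cv2.imwrite("pics/t37.png",T["frame"][:,:,::-1]);cv2.imwrite("pics/s37.png",S["frame"][:,:,::-1])
for n,c,bx in [("top",T,(330,380,170,230)),("scene",S,(220,290,210,280))]:
    for s,ce,m in comps(mask(c["frame"],"blue"),15):
        if bx[0]<ce[0]<bx[1] and bx[2]<ce[1]<bx[3]:
            p=unproj(c,[ce],75)[0]; v=p[:2]-[664.7,-93.5]; print(n,"ball",ce.round(1),p.round(1),"along base x",(v@[.98,-.199]).round(1))
```

```text
t 44.18 pos [470.9 -54.5 225.6] phi 1.3703 xaxis [ 0.0055 -0.0013 -1.    ] q [-0.37 -0.12  1.86  0.    1.4  -1.74] F [-0.1 -0.1 -0.7] T [ 0.05 -0.13  0.02] w 0.7
top ball [355.6 180.6] [ 695.2 -101.    75. ] along base x 31.4
scene ball [236.  243.6] [ 690.9 -100.2   75. ] along base x 27.1
```

View pics/t37.png

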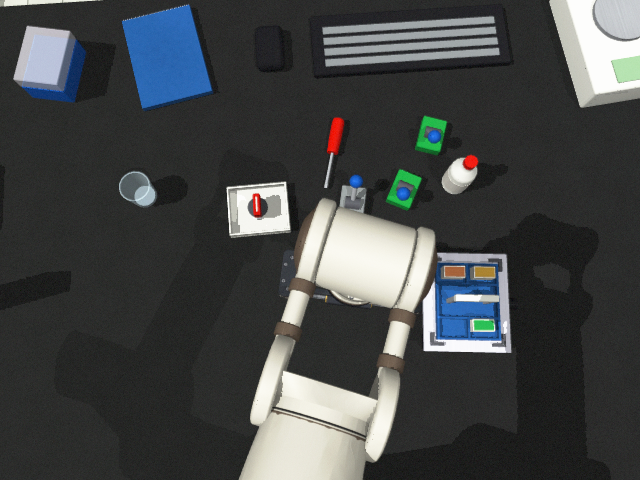

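View pics/s37.png

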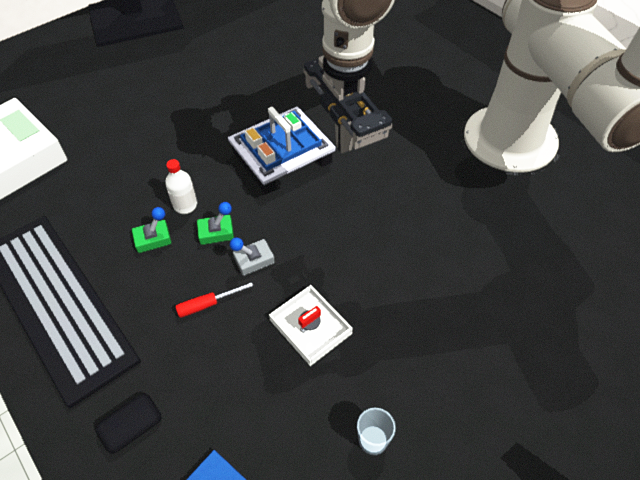

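Everything is in place: ball at (236,244) leaning away (+27 to +31 mm, expected +28), tray in the stops (281,143), lock in the dish (310,318), and bystanders unmoved. Handing in.

Run:
```python
from h import *
print(r.job_done()); info()
c=cam("scene");cv2.imwrite("pics/s38.png",cv2.resize(c["frame"][80:340,180:380],None,fx=2.3,fy=2.3)[:,:,::-1])
```

```text
the job is handed in; nothing more can be done
None
the job is handed in; nothing more can be done
```

The job is handed in at about 44 s, and my last pictures show every step done in the order asked. I got no verdict and could not take a picture after hand-in.

- **Lock:** I turned it anticlockwise to its stop, lifted it out and released it in the dish, where it stands upright. The pictures disagreed with the description: the bar started about 1.04 rad anticlockwise of the stage's x (taken modulo π), not 0.8 to 1.3 rad clockwise. So the turn to the stop was about 2.1 rad; it went freely, met resistance there, and the lock came out with little force.
- **Blocks:** only copper, green and brass were present. They lie flat in tray pockets 3, 0 and 1, one each.
- **Tray:** I carried it level by its handle and set it down inside the four corner stops. Just before setting it down, the wrist camera put tray and stage centres within 0.5 mm of each other, with equal yaw.
- **Lamp:** I pushed the grey lever last, until the force rose to about 10 N at its stop. Afterwards the ball measured +31 mm (top camera) and +27 mm (scene camera) along the base's x, where +28 mm is fully on.
- **Rest:** the bottle, beaker and screwdriver were not touched, I saw nothing knocked aside during the run, and the arm ended clear of everything. The top and scene cameras differed by up to about 5 mm, so I used the wrist camera for most of the close work.

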